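# Fit the tube block on the dry-block heater and shut the hood

### The arm

A 6-joint arm with a two-finger parallel gripper is mounted at the origin on a cart in front of the work surface, level with it; the furniture and walls round the work are solid. World frame = base frame: x ahead of the robot, y to its left, z up, the work surface at z = 0. Lengths are in m, angles in rad, forces in N, time in s.
With the tool pointing down it reaches from about 0.375 to 0.9 m from the base axis. Payload 3.1 kg.
Tool frame: the origin (TCP) lies at the very end of the fingers, on their centre line; the grasp point (between the pads) lies 19 mm behind it (env.grip_depth is the distance from the TCP to the grasp point, in m); z points along the fingers, y is the line along which they close (so a half turn about z gives the same grasp; the last joint's range is limited). The gripper opens to 85 mm and grips with 20 to 120 N. Pads are 22 mm wide; open, the fingers measure 114 mm over their backs; the gripper's body (76 mm by 85 mm) begins 54 mm behind the grasp point. The pads swing forward as they close: fully open they stand 13 mm farther back than shut.
Start: joints at [-1.512, 0.527, 1.433, -0, 1.181, -0.178], TCP at [0.147, -0.607, 0.231] pointing down, gripper open.
Joint ranges: [-3.08, 3.08], [-0.75, 2.2], [0.22, 2.44], [-1.43, 4.57], [0, 2.65], [-2.85, 2.85]. Speed limits (rad/s): [2.79, 2.79, 3.14, 3.14, 3.14, 3.14].

### API

Orientations are given as a unit quaternion [w, x, y, z].
In Python, from station import env gives the robot as it stands.
- The arm moves only by the shell command python3 -m jog 'ROWS' [FORCE]. ROWS is JSON, a list of rows, each an object with "rot": the turn, a rotation vector about the tool's x, y, z in rad, a list of three; "slide": the shift along the tool's x, y, z in mm, a list of three; "jaw": the finger opening in mm, from 0 to 85.4. In form: [{"rot": [ax, ay, az], "slide": [x, y, z], "jaw": jaw}, ...]. A call has 1 to 8 rows; each row shifts and turns the commanded pose from where the row before left it, along the tool's axes as they then stand; what a row does not reach is not made up. A row lasts 1/10 s, in which the tool goes at most 50 mm and 8.59 degrees, less where a joint would pass 70% of its speed; a pose out of reach is approached as far as the arm can. A call with a gripper value outside its range is refused whole. The fingers move at their own pace and stop on an object; FORCE is the grip in N (left out, the last holds). Time passes only in rows, so rows that do not move let the fingers close. It gives the time, the measured TCP pose, the force, the opening and the grip force at its end, in the units of the state.
- env.get_state(): the state, without advancing time (a new reading comes with each control period).
- env.capture(name): name is "scene" or "top" or "wrist"; returns a dict with "img" (384x512x3 uint8, red, green, blue), "camera_matrix" (3x3 intrinsics, pixels), "world_from_camera" (4x4, takes a point from camera to world coordinates); the wrist camera has in their place "hand_eye" (4x4, takes a point from camera to tool coordinates, whose origin is the TCP and whose axes are the flange's). Camera axes: x right, y up, looking along -z (the intrinsics and any distortion apply to the point x, -y, -z); pixel columns grow to the right and rows downward; lengths in m; the calibration is good to about 2 mm. A picture is of the moment at which its call begins: read the wrist's pose just before it. There is no depth.
- env.job_done(): hands the job in; it is judged then, once.
The state is a dict: "clock": time; "qpos": joint angles; "joint_velocities": joint speeds; "tau": joint torques, N m; "position": TCP position; "ee_rot": TCP orientation; "ft_force": force on the tool from outside, world axes, zero at the start; "wrist_torque": the same for the moment, N m; "opening": finger opening in m; "grip_force": force on a finger pad.
Only numpy, scipy, OpenCV 4.12 (cv2) and the standard library are available. Lean on these libraries where they do the work, as an engineer would, in place of code of your own. Each camera call takes 0.05 s, during which the arm holds its last target. There are 200 camera calls.

### The job

Fit the aluminium tube block to the heater so that it can warm up: take it from the cork mat, bring it in under the half-open hood and lower it gently over the two locating pins until it lies flat on the heating plate, and let go of it. Then swing the hood shut by the bar on its front and press it down past its spring catch until it is fully closed. Leave the hood half open until the block is in, and do not disturb the rack, the small white bottle or the timer.

Things in the scene. Friction and masses are not known exactly. Their poses are not given: they have to be found in the camera images.
- tube_block: Loose bare-aluminium block, 92 (its x) x 56 (its y) x 55 mm high, about 0.5 kg, eight round wells in its top. Origin: centre of its underside, z up. In its underside at x = +34 and -34 mm, y = 0, two holes of 13 mm diameter, 18 mm deep, for the pins; it fits either way round. Grip across its plain long sides (56 mm apart). Starts upright on the cork mat.
- cork_mat: Fixed round cork mat, 132 mm diameter, 6 mm thick, on the worktop. Origin: centre of its underside.
- heater: Dry-block heater, fixed, white housing 250 (its x) x 190 mm (its y), deck 75 mm high. Its x points from the sloping console (front, x = -135 mm) to the back (x = +115). Origin: on its underside, z up. The hood's spring catch stands on the deck at x = -84 to -63 mm, y = 0, 36 mm wide, its top 98 mm above the worktop.
- seat (a point): Centre of the top face of the heating plate (aluminium, 104 x 70 mm, 79 mm above the worktop, 2 mm behind the heater's origin), axes as the heater. Two steel pins stand on it at x = +34 and -34 mm, y = 0: 10 mm diameter, 14 mm tall, the upper 7 mm tapering to 3.6 mm. The block is home with its origin here, its x along this x (either way round).
- hood_hinge (a point): Middle of the hood's hinge axis, at the back of the heater at x = +100 mm, y = 0, 76.5 mm above the worktop; the axis runs along the heater's y. Axes as the heater.
- hood (a joint): Angle of the clear box-shaped hood, rad: 0 shut, 0.96 its stop; starts half open, stays where left. 160 mm from hinge to front edge, 134 wide, 66 high, open beneath. Open, it overhangs the plate: the gripper gets in only leaning 30 to 45 degrees back to the heater's front. A catch stops it near 0.08 until pressed with 5 to 8 N at the bar. Shut, it clears a home block by 5 mm.
- hood_bar (a point): Middle of the round black bar handle on the hood's front, 12 mm diameter, 88 mm long along the heater's y, 26 mm clear of the hood's front wall, on two posts at its ends; it moves with the hood. Shut, its centre lies 192 mm in front of the hinge axis and 46 mm above it (122 mm above the worktop); 197 mm from the hinge axis. Pinch it from above, fingers opened to about 30 mm, clear of the hood.
- rack: Bystander: blue test tube rack, 62 x 149 x 78 mm, empty, loose. Origin: centre of its underside, long side along its y.
- sample_bottle: Bystander: small white screw-cap bottle, 41 mm diameter, 74 mm tall, loose. Origin: centre of its underside.
- bench_timer: Bystander: white bench timer with coloured buttons, 58 x 62 x 20 mm, loose. Origin: centre of its underside.
There are look-alikes about, which are no part of the job. Leave any yellow look-alike of the tube_block alone.

How it is judged:
On the way:
1. the block sits home on the heating plate, let go, with the hood still half open (horizontal distance between tube_block and seat below 0.005 m and z of tube_block in the frame of seat below 0.003 m and angle between tube_block's own z axis and vertical below 0.05 rad and angle between the x axis of tube_block and the x axis of seat, either way round below 0.09 rad and linear speed of tube_block below 0.02 m/s and value of joint hood above 0.6 rad and contact force between the fingers and tube_block below 0.1 N), for 0.2 s.
At the end, for the whole second after the job is handed in: The block is home on the heating plate over both pins (origin within 5 mm of the seat sideways and 3 mm in height, upright within 0.05 rad, its x axis within 0.09 rad of the heater's, at rest) and the hood is fully shut past its catch (less than 0.025 rad) (horizontal distance between tube_block and seat below 0.005 m and z of tube_block in the frame of seat below 0.003 m and angle between tube_block's own z axis and vertical below 0.05 rad and angle between the x axis of tube_block and the x axis of seat, either way round below 0.09 rad and linear speed of tube_block below 0.02 m/s and value of joint hood below 0.025 rad); the robot touches nothing.
It fails at once if the block is dropped or driven onto the heater with more than 50 N (contact force between tube_block and heater above 50 N).
It fails at once if the rack, the small white bottle or the timer is moved more than 30 mm or tipped over (distance of any of rack, sample_bottle, bench_timer from where it was at the start of the episode above 0.03 m or angle between any of rack, sample_bottle, bench_timer's own z axis and vertical above 0.4 rad).
It also fails if it takes over 67 s, if anything falls off the work surface, if the arm or the gripper's body presses on something with over 40 N, if the wrist force passes 120 N, or if a joint passes its speed limit or range.

## Working session

There is one attempt and no reset: what is moved stays moved. The work goes in short steps, Python scripts to look and compute and a shell command to move; the robot and the scene stay as the last step left them, time stands still between calls to the robot, and variables do not carry over. Pictures are saved under pics/ and viewed, at most 10 in all, crops included, and the job is handed in when it is done.

```bash
ls; mkdir -p pics; python3 - <<'E'
from station import env
import cv2,numpy as np,pickle
s=env.get_state();print({k:np.round(v,3).tolist() for k,v in s.items()})
d={}
for n in("scene","top"):
    c=env.capture(n);d[n]=c;cv2.imwrite(f"pics/{n}0.png",c["img"][:,:,::-1])
    print(n,{k:np.round(v,4).tolist() for k,v in c.items() if k!="img"})
pickle.dump(d,open("cap0.pkl","wb"))
E
```

```text
pics
{'clock': 0.0, 'qpos': [-1.511, 0.528, 1.434, 0.0, 1.181, -0.178], 'joint_velocities': [-0.0, -0.001, 0.0, -0.001, -0.0, -0.002], 'tau': [-0.0, -44.234, -17.803, -0.0, 0.008, 0.0], 'position': [0.147, -0.607, 0.23], 'ee_rot': [-0.001, 0.993, 0.119, 0.0], 'ft_force': [0.963, -0.119, 0.481], 'wrist_torque': [0.01, -0.022, -0.002], 'grip_force': 0.0, 'opening': 0.085}
scene {'camera_matrix': [[493.8173, 0.0, 257.4077], [0.0, 493.8173, 193.7336], [0.0, 0.0, 1.0]], 'world_from_camera': [[-0.5307, 0.4055, -0.7442, -0.3635], [-0.8474, -0.2402, 0.4735, 0.6101], [0.0133, 0.882, 0.4711, 0.6865], [0.0, 0.0, 0.0, 1.0]]}
top {'camera_matrix': [[431.9544, 0.0, 261.8168], [0.0, 431.9544, 192.2998], [0.0, 0.0, 1.0]], 'world_from_camera': [[-0.0144, 0.9851, -0.1715, 0.3351], [-0.9997, -0.0105, 0.0234, 0.0134], [0.0213, 0.1718, 0.9849, 1.4111], [0.0, 0.0, 0.0, 1.0]]}
```

View pics/scene0.png

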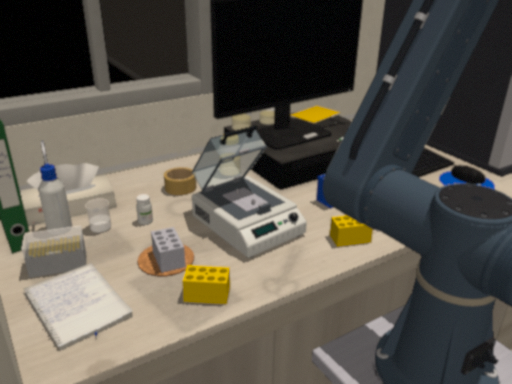

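View pics/top0.png

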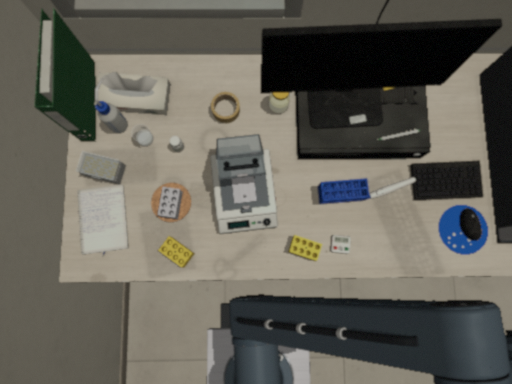

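The scene view shows the heater (about 250,210, its console towards the robot) with the hood half open. The aluminium block is on the orange mat (168,250), with yellow look-alikes at (206,285) and (350,231). In the top view the block is at (170,202), the heater at (245,190) and the bottle at (176,144). The timer (341,244) and rack (345,190) are to the right. Next I'll view enlarged crops.

```bash
python3 - <<'E'
import cv2,numpy as np,pickle
d=pickle.load(open("cap0.pkl","rb"))
t=d["top"]["img"][:,:,::-1];s=d["scene"]["img"][:,:,::-1]
R=lambda im,x,y,w,h,k:cv2.resize(im[y:y+h,x:x+w],None,fx=k,fy=k,interpolation=cv2.INTER_CUBIC)
C=np.zeros((600,800,3),np.uint8)
C[:600,:400]=R(t,205,125,80,120,5)   # px=205+u/5
C[:300,400:700]=R(t,140,172,60,60,5)
C[300:600,400:800]=R(s,185,115,133,140,3)[:300,:399].shape and cv2.resize(s[115:265,120:320],(400,300),interpolation=cv2.INTER_CUBIC)
cv2.imwrite("pics/crop1.png",C)
E
```

```text
(no output)
```

View pics/crop1.png

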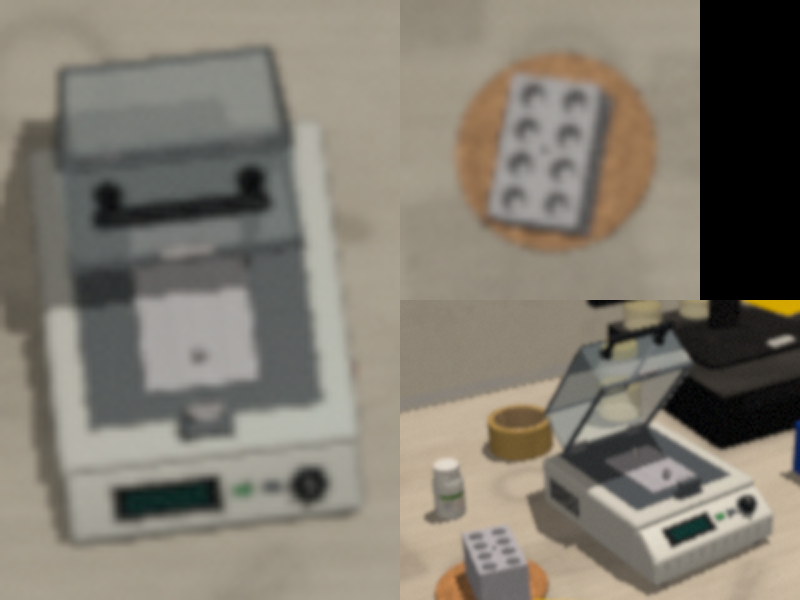

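The crop shows these pixels (crop coordinates):
- Plate front corners at (145,390) and (257,376), with the front pin at (200,355).
- Dark panel front corners at (88,430) and (322,402).
- Bar ends at (100,218) and (268,205).
- Block top corners at (513,73), (603,83), (577,232) and (490,218).

```bash
cat >h.py <<'E'
import numpy as np,cv2
from scipy.spatial.transform import Rotation as R
def ray(c,px,T=None):
    K=c["camera_matrix"];T=np.array(c["world_from_camera"] if T is None else T)
    d=np.linalg.inv(K)@np.array([px[0],px[1],1.]);d=np.array([d[0],-d[1],-d[2]])
    return T[:3,3],T[:3,:3]@d
def onz(c,px,z,T=None):
    o,d=ray(c,px,T);return o+d*(z-o[2])/d[2]
def proj(c,p,T=None):
    T=np.array(c["world_from_camera"] if T is None else T)
    q=T[:3,:3].T@(np.array(p)-T[:3,3]);q=np.array(c["camera_matrix"])@[q[0],-q[1],-q[2]];return q[:2]/q[2]
def Rq(q): return R.from_quat([q[1],q[2],q[3],q[0]])
def toolT(s):
    T=np.eye(4);T[:3,:3]=Rq(s["ee_rot"]).as_matrix();T[:3,3]=s["position"];return T
E
python3 - <<'E'
import pickle;from h import *
c=pickle.load(open("cap0.pkl","rb"))["top"]
H=lambda u,v:(205+u/5-.4,125+v/5-.4)
B=lambda u,v:(140+(u-400)/5-.4,172+v/5-.4)
def show(n,pts,z,f):
    P=[onz(c,f(*p),z) for p in pts];print(n,np.round(P,4)[:,:2].tolist());return np.array(P)
b=show("block",[(513,73),(603,83),(577,232),(490,218)],.061,B)
print(b.mean(0),[np.linalg.norm(b[i]-b[i-1]) for i in range(4)],[np.degrees(np.arctan2(*(b[i]-b[j])[1::-1])) for i,j in((0,3),(1,2))])
hsv=cv2.cvtColor(c["img"],cv2.COLOR_RGB2HSV);m=((hsv[...,0]<16)&(hsv[...,1]>95)).astype(np.uint8);m[:,:140]=0;m[:,200:]=0;m[:170]=0;m[235:]=0
ct=max(cv2.findContours(m,0,2)[0],key=cv2.contourArea);(x,y),(a,bb),_=cv2.fitEllipse(cv2.convexHull(ct));print("mat",onz(c,(x,y),.006),a,bb)
p=show("plate front",[(145,390),(257,376)],.079,H)
k=show("panel front",[(88,430),(322,402)],.075,H)
q=show("pin",[(200,355)],.090,H);show("catch",[(207,408)],.098,H)
e=show("console bottom",[(70,542),(357,510)],.0,H);show("deck/console",[(50,470),(352,437)],.075,H)
show("bar z.2",[(100,218),(268,205)],.2,H)
for s in(p,k,e):print(np.linalg.norm(s[1]-s[0]),np.degrees(np.arctan2(*(s[0]-s[1])[1::-1]))-90)
E
```

```text
block [[0.5932, 0.2964], [0.5862, 0.2395], [0.4916, 0.254], [0.501, 0.3084]]
[0.54300284 0.27460298 0.061     ] [np.float64(0.09297412899321593), np.float64(0.057305530464964706), np.float64(0.09571823139035106), np.float64(0.05519781394118212)] [np.float64(-7.419097643924232), np.float64(-8.71006393651845)]
mat [0.55223417 0.27569304 0.006     ] 36.97151565551758 37.5704345703125
plate front [[0.5355, 0.0701], [0.5436, 0.0002]]
panel front [[0.5113, 0.1058], [0.5273, -0.0402]]
pin [[0.5554, 0.0355]]
catch [[0.5211, 0.0313]]
console bottom [[0.4479, 0.1225], [0.4664, -0.0649]]
deck/console [[0.4866, 0.1292], [0.505, -0.0586]]
bar z.2 [[0.6174, 0.0904], [0.6241, -0.0061]]
0.0703097432747717 6.577364806757586
0.14686074333793084 6.234616258341774
0.1884020025207558 5.650010083998538
```

```bash
python3 - <<'E'
import pickle;from h import *
d=pickle.load(open("cap0.pkl","rb"));t,s=d["top"],d["scene"]
H=lambda u,v:(205+u/5-.4,125+v/5-.4)
S=lambda u,v:(120+(u-400)/2-.25,115+(v-300)/2-.25)
yaw=np.radians(6.2);hx=np.array([np.cos(yaw),np.sin(yaw),0]);seat=np.array([.5905,.040,.079])
for a,b in(((100,218),(605,352)),((268,205),(672,328))):
    o1,d1=ray(t,H(*a));o2,d2=ray(s,S(*b))
    k=np.linalg.lstsq(np.c_[d1,-d2],o2-o1,rcond=None)[0];p,q=o1+k[0]*d1,o2+k[1]*d2
    m=(p+q)/2-(seat+hx*.098-[0,0,.0025]);print(np.round((p+q)/2,4),np.linalg.norm(p-q),"r",np.hypot(m@hx,m[2]),"hood",np.arctan2(m[2],-(m@hx))-np.arctan2(46,192))
E
```

```text
[0.6094 0.09   0.2406] 0.005123092029997937 r 0.17993121339838836 hood 0.9127437114366521
[ 0.6123 -0.0043  0.2525] 0.0022932520655737022 r 0.19384105295653895 hood 0.9037944662745048
```

```bash
cat >>h.py <<'E'
def goal(yaw,lean,grasp):
    y,l=np.radians([yaw,lean]);M=R.from_euler('z',y).as_matrix()@np.array([[np.cos(l),0,np.sin(l)],[0,-1,0],[np.sin(l),0,-np.cos(l)]])
    return M,np.array(grasp)+.019*M[:,2]
def plan(goals,s):
    "goals: (M,p,n) ; prints the even rows that lead there, rounded, carrying the rounding on"
    M,p=Rq(s["ee_rot"]).as_matrix(),np.array(s["position"])
    for G,g,n in goals:
        rv=R.from_matrix(M.T@G).as_rotvec();p0=p.copy();print("deg/row",np.degrees(np.linalg.norm(rv))/n,"mm/row",1e3*np.linalg.norm(g-p0)/n)
        for i in range(n):
            sl=np.round(M.T@(p0+(g-p0)*(i+1)/n-p)*1e3,1);p=p+M@sl/1e3
            r=np.round(R.from_matrix(M.T@G).as_rotvec()/(n-i),4);M=M@R.from_rotvec(r).as_matrix()
            print(i,r.tolist(),sl.tolist())
E
python3 - <<'E'
from h import *;from station import env
s=env.get_state();M0=Rq(s["ee_rot"]).as_matrix()
A,pa=goal(0,10,(.44,-.12,.30));B,pb=goal(-8,40,np.array([.543-.006,.2745+.001,.046])+[-.08,.011,.14])
plan([(A,pa,16),(B,pb,14)],s)
E
```

```text
deg/row 1.0551977347328567 mm/row 35.74910533433437
0 [-0.0014, 0.0108, 0.0148] [25.2, -25.2, -3.1]
1 [-0.0014, 0.0109, 0.0148] [24.8, -25.6, -2.9]
2 [-0.0014, 0.0108, 0.0148] [24.4, -25.9, -2.7]
3 [-0.0014, 0.0109, 0.0148] [24.1, -26.3, -2.4]
4 [-0.0014, 0.0108, 0.0148] [23.7, -26.7, -2.2]
5 [-0.0014, 0.0109, 0.0148] [23.4, -27.0, -2.0]
6 [-0.0014, 0.0108, 0.0148] [23.0, -27.3, -1.8]
7 [-0.0014, 0.0109, 0.0148] [22.6, -27.7, -1.5]
8 [-0.0014, 0.0108, 0.0148] [22.2, -27.9, -1.4]
9 [-0.0014, 0.0109, 0.0148] [21.7, -28.4, -1.2]
10 [-0.0015, 0.0108, 0.0148] [21.4, -28.6, -0.9]
11 [-0.0014, 0.0109, 0.0148] [21.0, -29.0, -0.8]
12 [-0.0015, 0.0108, 0.0149] [20.5, -29.2, -0.6]
13 [-0.0014, 0.0109, 0.0148] [20.1, -29.6, -0.4]
14 [-0.0015, 0.0108, 0.0149] [19.7, -29.8, -0.3]
15 [-0.0014, 0.0109, 0.0148] [19.2, -30.2, -0.0]
deg/row 2.2160415780587512 mm/row 30.012445889982143
0 [-0.0043, 0.0373, 0.0091] [0.5, -28.9, 8.0]
1 [-0.0043, 0.0373, 0.0091] [-0.2, -29.0, 8.0]
2 [-0.0043, 0.0373, 0.0092] [-0.6, -28.9, 7.8]
3 [-0.0043, 0.0373, 0.0091] [-1.2, -29.0, 7.6]
4 [-0.0043, 0.0374, 0.0092] [-1.8, -29.1, 7.4]
5 [-0.0042, 0.0373, 0.0092] [-2.3, -29.0, 7.3]
6 [-0.0043, 0.0374, 0.0091] [-2.8, -29.0, 7.0]
7 [-0.0042, 0.0373, 0.0092] [-3.4, -29.1, 6.8]
8 [-0.0043, 0.0374, 0.0091] [-3.9, -29.0, 6.5]
9 [-0.0042, 0.0373, 0.0092] [-4.4, -29.0, 6.3]
10 [-0.0043, 0.0374, 0.0091] [-4.8, -29.0, 5.9]
11 [-0.0042, 0.0373, 0.0092] [-5.4, -29.0, 5.7]
12 [-0.0043, 0.0374, 0.0091] [-5.8, -29.0, 5.3]
13 [-0.0042, 0.0373, 0.0091] [-6.3, -28.9, 4.9]
```

```bash
python3 -m jog '[{"rot":[0,0.01,0.015],"slide":[25,-25,-3],"jaw":85},{"rot":[0,0.01,0.015],"slide":[25,-25,-3],"jaw":85},{"rot":[0,0.01,0.015],"slide":[24,-26,-3],"jaw":85},{"rot":[0,0.01,0.015],"slide":[24,-26,-3],"jaw":85},{"rot":[0,0.01,0.015],"slide":[24,-27,-2],"jaw":85},{"rot":[0,0.01,0.015],"slide":[23,-27,-2],"jaw":85},{"rot":[0,0.01,0.015],"slide":[23,-27,-2],"jaw":85},{"rot":[0,0.01,0.015],"slide":[23,-28,-2],"jaw":85}]'
python3 -m jog '[{"rot":[0,0.01,0.015],"slide":[22,-28,-1],"jaw":85},{"rot":[0,0.01,0.015],"slide":[22,-28,-1],"jaw":85},{"rot":[0,0.01,0.015],"slide":[21,-29,-1],"jaw":85},{"rot":[0,0.01,0.015],"slide":[21,-29,-1],"jaw":85},{"rot":[0,0.01,0.015],"slide":[20,-29,-1],"jaw":85},{"rot":[0,0.01,0.015],"slide":[20,-30,0],"jaw":85},{"rot":[0,0.01,0.015],"slide":[20,-30,0],"jaw":85},{"rot":[0,0.01,0.015],"slide":[19,-30,0],"jaw":85}]'
python3 - <<'E'
from h import *;from station import env
s=env.get_state();print(s["clock"],s["position"],s["qpos"],Rq(s["ee_rot"]).as_matrix())
E
```

```text
clock: 0.9
position: [0.2959, -0.3633, 0.258]
ee_rot: [-0.005, 0.997, 0.058, 0.04]
ft_force: [-0.1, -0.0, 0.5]
opening: 0.0848
grip_force: 0.0
clock: 1.7
position: [0.4436, -0.1202, 0.2841]
ee_rot: [-0.01, 0.997, -0.002, 0.079]
ft_force: [1.1, -1.2, 1.0]
opening: 0.0852
grip_force: 0.0
1.7 [ 0.44364006 -0.12024043  0.28411188] [-0.57705138  0.17285588  1.85882189  0.12225812  0.99045981  0.93619659] [[ 0.9874628  -0.00188197  0.15784067]
 [-0.0049336  -0.99980837  0.01894401]
 [ 0.15777477 -0.01948522 -0.98728286]]
```

```bash
python3 -m jog '[{"rot":[0,0.06,0.01],"slide":[0,-29,4],"jaw":85},{"rot":[0,0.06,0.01],"slide":[0,-29,4],"jaw":85},{"rot":[0,0.06,0.01],"slide":[-1,-29,4],"jaw":85},{"rot":[0,0.06,0.01],"slide":[-2,-29,4],"jaw":85},{"rot":[0,0.06,0.01],"slide":[-2,-29,4],"jaw":85},{"rot":[0,0.06,0.01],"slide":[-3,-29,4],"jaw":85},{"rot":[0,0,0],"slide":[0,0,0],"jaw":85}]'
cat >>h.py <<'E'
def wrist(name):
    from station import env;import pickle
    s=env.get_state();c=env.capture("wrist");c["world_from_camera"]=toolT(s)@np.array(c["hand_eye"])
    pickle.dump((s,c),open(name+".pkl","wb"));cv2.imwrite(f"pics/{name}.png",c["img"][:,:,::-1]);return s,c
E
python3 - <<'E'
from h import *
s,c=wrist("w1");print(s["position"],s["joint_velocities"].max() if hasattr(s["joint_velocities"],"max") else s["joint_velocities"])
yaw=np.radians(6.2);hx=np.array([np.cos(yaw),np.sin(yaw),0]);seat=np.array([.5905,.040,.079])
print("pins",[proj(c,seat+hx*x+[0,0,.014]) for x in(-.034,.034)])
E
```

```text
clock: 2.4
position: [0.4434, 0.0564, 0.2606]
ee_rot: [-0.013, 0.967, -0.031, 0.253]
ft_force: [-0.2, 0.8, -0.8]
opening: 0.0854
grip_force: 0.0
[0.44343733 0.05638265 0.2606283 ] 0.035655578757725626
pins [array([269.82228897, 157.35117322]), array([261.05151901, 109.21817513])]
```

View pics/w1.png

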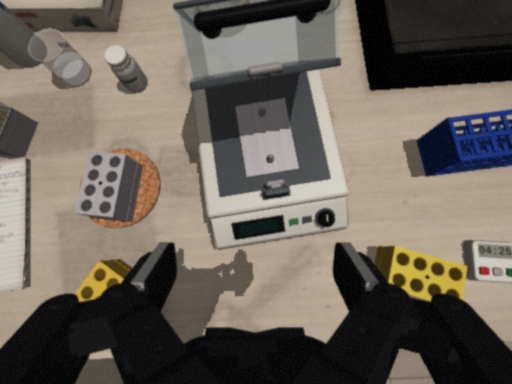

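The wrist view shows the plate with its pins at (270,158) and (262,112), the catch at (276,188) and the hood edge near (265,72). The block is on the mat at (108,187).

```bash
python3 - <<'E'
import pickle;from h import *
s,c=pickle.load(open("w1.pkl","rb"));g=cv2.cvtColor(c["img"],cv2.COLOR_RGB2GRAY).astype(float)
P=[]
for x,y in((270,158),(262,112)):
    w=g[y-9:y+10,x-9:x+10];m=np.clip(np.median(w)-25-w,0,None);yy,xx=np.mgrid[y-9:y+10,x-9:x+10]
    px=((m*xx).sum()/m.sum(),(m*yy).sum()/m.sum());p=onz(c,px,.088);P.append(p);print(px,(m>0).sum(),p)
v=P[1]-P[0];print("sep",np.linalg.norm(v),"yaw",np.degrees(np.arctan2(v[1],v[0])),"mid",(P[0]+P[1])/2)
# block top
hsv=cv2.cvtColor(c["img"],cv2.COLOR_RGB2HSV)
m=((hsv[...,1]<45)&(hsv[...,2]>135)).astype(np.uint8);k=np.zeros_like(m);k[145:225,74:135]=m[145:225,74:135];k=cv2.morphologyEx(k,cv2.MORPH_CLOSE,np.ones((7,7)))
ct=max(cv2.findContours(k,0,2)[0],key=cv2.contourArea);q=np.array([onz(c,p[0],.061)[:2]*1e3 for p in ct],np.float32)
print(cv2.minAreaRect(q))
B,pb=goal(-8,40,np.array([.543-.006,.2745+.001,.046])+[-.08,.011,.14])
plan([(B,pb,8)],s)
E
```

```text
(np.float64(269.3060398505604), np.float64(158.87795765877956)) 66 [0.55643215 0.03693055 0.088     ]
(np.float64(261.2934131736527), np.float64(112.73652694610779)) 33 [0.62191553 0.04356002 0.088     ]
sep 0.06581811103346606 yaw 5.780867815550126 mid [0.58917384 0.04024528 0.088     ]
((545.8262939453125, 275.77142333984375), (56.23892593383789, 95.47090148925781), 81.20577239990234)
deg/row 1.5175189411783383 mm/row 30.818653559192814
0 [-0.0103, 0.0236, 0.0061] [-4.5, -28.2, 11.6]
1 [-0.0104, 0.0236, 0.0061] [-5.0, -28.3, 11.1]
2 [-0.0103, 0.0236, 0.0061] [-5.4, -28.4, 10.8]
3 [-0.0104, 0.0236, 0.0061] [-5.8, -28.4, 10.3]
4 [-0.0103, 0.0236, 0.0061] [-6.2, -28.6, 9.8]
5 [-0.0104, 0.0236, 0.0061] [-6.7, -28.5, 9.5]
6 [-0.0103, 0.0236, 0.0061] [-7.0, -28.7, 8.9]
7 [-0.0104, 0.0237, 0.0061] [-7.4, -28.7, 8.5]
```

```bash
python3 -m jog '[{"rot":[-0.01,0.024,0.006],"slide":[-4.5,-28,11.5],"jaw":85},{"rot":[-0.01,0.024,0.006],"slide":[-5,-28,11],"jaw":85},{"rot":[-0.01,0.024,0.006],"slide":[-5.5,-28.5,11],"jaw":85},{"rot":[-0.01,0.024,0.006],"slide":[-6,-28.5,10],"jaw":85},{"rot":[-0.01,0.024,0.006],"slide":[-6,-28.5,10],"jaw":85},{"rot":[-0.01,0.024,0.006],"slide":[-6.5,-28.5,9.5],"jaw":85},{"rot":[-0.01,0.024,0.006],"slide":[-7,-28.5,9],"jaw":85},{"rot":[-0.01,0.024,0.006],"slide":[-7.5,-28.5,8.5],"jaw":85}]'
python3 -m jog '[{"rot":[0,0,0],"slide":[0,0,0],"jaw":85},{"rot":[0,0,0],"slide":[0,0,0],"jaw":85}]' >/dev/null
python3 - <<'E'
from h import *
s,c=wrist("w2");print(s["position"])
hsv=cv2.cvtColor(c["img"],cv2.COLOR_RGB2HSV)
C=proj(c,(.545,.2755,.061));print("block px",C)
m=((hsv[...,1]<45)&(hsv[...,2]>120)).astype(np.uint8);cv2.imwrite("pics/w2m.png",m*255)
M,p=goal(-8.5,40,np.array([.5395,.2763,.046]))
plan([(M,p-M[:,2]*.08,3),(M,p,4)],s)
E
```

```text
clock: 3.25
position: [0.4636, 0.1794, 0.2179]
ee_rot: [0.023, 0.955, -0.056, 0.29]
ft_force: [0.7, -0.4, -0.9]
opening: 0.0847
grip_force: 0.0
[0.4635426  0.18044718 0.2183048 ]
block px [166.29197631 201.20435175]
deg/row 2.100351305042502 mm/row 55.26096401987646
0 [-0.0035, 0.0355, 0.0084] [-16.4, -35.4, 39.1]
1 [-0.0035, 0.0355, 0.0084] [-18.1, -35.4, 38.4]
2 [-0.0035, 0.0356, 0.0083] [-19.8, -35.4, 37.6]
deg/row 0.0009008462699262488 mm/row 19.99029887929286
0 [0.0, -0.0, 0.0] [0.0, -0.0, 20.0]
1 [0.0, -0.0, 0.0] [0.0, -0.0, 20.0]
2 [0.0, -0.0, 0.0] [0.0, -0.0, 20.0]
3 [0.0, -0.0, 0.0] [0.0, -0.0, 20.0]
```

View pics/w2.png

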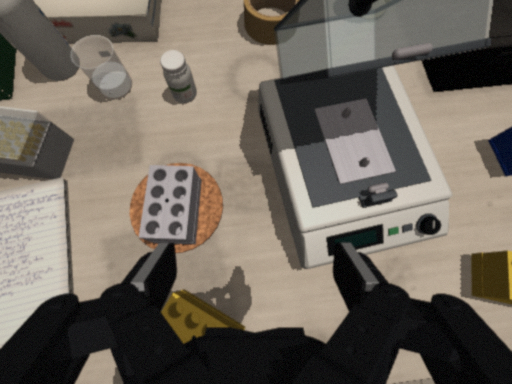

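The wrist view shows the block top with corners at about (150,166), (198,170), (188,243) and (141,240). The yellow look-alike is in front of it at (200,315), and the heater is clear on the right.

```bash
python3 - <<'E'
import pickle;from h import *;from station import env
s,c=pickle.load(open("w2.pkl","rb"))
hsv=cv2.cvtColor(c["img"],cv2.COLOR_RGB2HSV)
m=((hsv[...,1]<50)&(hsv[...,2]>145)).astype(np.uint8);k=np.zeros_like(m);k[160:250,136:203]=m[160:250,136:203];k=cv2.morphologyEx(k,cv2.MORPH_CLOSE,np.ones((9,9)));k=cv2.morphologyEx(k,cv2.MORPH_OPEN,np.ones((5,5)))
ct=max(cv2.findContours(k,0,2)[0],key=cv2.contourArea);print(cv2.minAreaRect(np.array([onz(c,p[0],.061)[:2]*1e3 for p in ct],np.float32)))
print(np.round([onz(c,p,.061)[:2] for p in((150,166),(188,243),(141,240))],4))
print(env.get_state()["qpos"])
E
```

```text
((549.92529296875, 276.2747497558594), (81.53312683105469, 98.18411254882812), 83.26239013671875)
[[0.5933 0.2944]
 [0.4918 0.2521]
 [0.5018 0.3059]]
[ 0.28079795  0.3007408   2.12959268 -0.96394871  0.27638379  2.85401814]
```

```bash
python3 -m jog '[{"rot":[0,0.018,0.004],"slide":[-8,-18,15],"jaw":85},{"rot":[0,0.018,0.004],"slide":[-8,-18,15],"jaw":85},{"rot":[0,0.018,0.004],"slide":[-8,-18,15],"jaw":85},{"rot":[0,0.018,0.004],"slide":[-9,-18,15],"jaw":85},{"rot":[0,0.018,0.004],"slide":[-9,-18,15],"jaw":85},{"rot":[0,0.018,0.004],"slide":[-9,-18,15],"jaw":85},{"rot":[0,0,0],"slide":[0,0,0],"jaw":85},{"rot":[0,0,0],"slide":[0,0,0],"jaw":85}]'
```

```text
clock: 4.3
position: [0.5159, 0.2755, 0.1863]
ee_rot: [0.008, 0.959, -0.052, 0.279]
ft_force: [-0.2, -1.0, -0.8]
opening: 0.0848
grip_force: 0.0
```

q6 is at its limit here: a 40° lean at yaw −8.5° lies too far from the arm's radial direction. I'll grip with a smaller lean, turn the block on its mat towards the radial direction, then lean and regrip.

```bash
python3 - <<'E'
import pickle;from h import *;from station import env
s,c=pickle.load(open("w2.pkl","rb"));print(np.round(c["hand_eye"],3).tolist())
s=env.get_state();print(s["qpos"],s["position"])
t=pickle.load(open("cap0.pkl","rb"))["top"];hsv=cv2.cvtColor(t["img"],cv2.COLOR_RGB2HSV)
m=((abs(hsv[...,0].astype(int)-26)<6)&(hsv[...,1]>150)).astype(np.uint8);m[:,:150]=0;m[:,200:]=0;m[:225]=0;m[280:]=0
ct=max(cv2.findContours(m,0,2)[0],key=cv2.contourArea);print("yellow",cv2.boxPoints(cv2.minAreaRect(np.array([onz(t,p[0],.055)[:2]*1e3 for p in ct],np.float32))).round().tolist())
M,p=goal(-8.5,15,np.array([.5435,.2755,.042]))
plan([(M,p-M[:,2]*.09,8),(M,p,8)],s)
E
```

```text
[[0.001, 0.954, 0.3, 0.077], [1.0, -0.001, -0.0, 0.001], [-0.0, 0.3, -0.954, -0.142], [0.0, 0.0, 0.0, 1.0]]
[ 0.43532177  0.46098354  1.92866957 -0.84314735  0.36342492  2.85403114] [0.51590863 0.2754952  0.18633896]
yellow [[340.0, 229.0], [382.0, 198.0], [436.0, 272.0], [394.0, 303.0]]
deg/row 2.199033875358331 mm/row 9.548718699385454
0 [-0.0038, -0.0379, 0.0044] [-4.1, -0.3, 8.6]
1 [-0.0038, -0.0379, 0.0044] [-3.8, -0.4, 8.8]
2 [-0.0038, -0.038, 0.0044] [-3.5, -0.3, 8.9]
3 [-0.0038, -0.0379, 0.0044] [-3.1, -0.4, 9.0]
4 [-0.0038, -0.038, 0.0044] [-2.8, -0.4, 9.1]
5 [-0.0038, -0.0379, 0.0044] [-2.4, -0.5, 9.2]
6 [-0.0038, -0.038, 0.0044] [-2.1, -0.4, 9.3]
7 [-0.0037, -0.0379, 0.0044] [-1.7, -0.5, 9.4]
deg/row 0.0003426452355994905 mm/row 11.251087462814588
0 [-0.0, -0.0, 0.0] [-0.0, 0.0, 11.3]
1 [-0.0, -0.0, 0.0] [-0.0, 0.0, 11.2]
2 [-0.0, -0.0, 0.0] [-0.0, 0.0, 11.3]
3 [-0.0, -0.0, 0.0] [-0.0, 0.0, 11.2]
4 [-0.0, -0.0, 0.0] [-0.0, 0.0, 11.3]
5 [-0.0, -0.0, 0.0] [-0.0, 0.0, 11.2]
6 [-0.0, -0.0, 0.0] [-0.0, 0.0, 11.3]
7 [-0.0, -0.0, 0.0] [-0.0, 0.0, 11.2]
```

```bash
python3 -m jog '[{"rot":[-0.004,-0.038,0.004],"slide":[-4,0,8.5],"jaw":85},{"rot":[-0.004,-0.038,0.004],"slide":[-4,0,9],"jaw":85},{"rot":[-0.004,-0.038,0.004],"slide":[-3.5,-0.5,9],"jaw":85},{"rot":[-0.004,-0.038,0.004],"slide":[-3,-0.5,9],"jaw":85},{"rot":[-0.004,-0.038,0.004],"slide":[-3,-0.5,9],"jaw":85},{"rot":[-0.004,-0.038,0.004],"slide":[-2.5,-0.5,9],"jaw":85},{"rot":[-0.004,-0.038,0.004],"slide":[-2,-0.5,9.5],"jaw":85},{"rot":[-0.004,-0.038,0.004],"slide":[-2,-0.5,9.5],"jaw":85}]'
python3 - <<'E'
from h import *
s,c=wrist("w3");print(s["qpos"],s["position"])
M,p=goal(-8.5,15,np.array([.5435,.2755,.042]))
plan([(M,p-M[:,2]*.06,4),(M,p,1)],s)
for a,b in((46,28),(46,-28),(-46,-28),(-46,28)):
    y=np.radians(-8.5);print(proj(c,np.array([.545,.2755,.061])+np.array([a*np.cos(y)-b*np.sin(y),a*np.sin(y)+b*np.cos(y),0])/1e3))
E
```

```text
clock: 5.1
position: [0.5244, 0.278, 0.1105]
ee_rot: [0.011, 0.989, -0.072, 0.129]
ft_force: [0.2, 0.0, -1.1]
opening: 0.085
grip_force: 0.0
[ 0.36380665  0.60278074  1.77242028 -0.24524628  0.55297944  2.27538131] [0.52443106 0.27796802 0.1105165 ]
deg/row 0.05792867162139437 mm/row 7.542852147311879
0 [0.0005, 0.0005, 0.0008] [0.2, -0.1, 7.5]
1 [0.0004, 0.0005, 0.0008] [0.2, -0.1, 7.6]
2 [0.0005, 0.0005, 0.0007] [0.3, -0.1, 7.5]
3 [0.0004, 0.0004, 0.0008] [0.2, -0.1, 7.6]
deg/row 0.0018052754317979271 mm/row 59.95605970399073
0 [0.0, 0.0, -0.0] [-0.0, -0.0, 60.0]
[215.16733149 144.09493799]
[289.23205083 144.39976034]
[288.11691788 264.48213767]
[215.50249334 264.29677418]
```

View pics/w3.png

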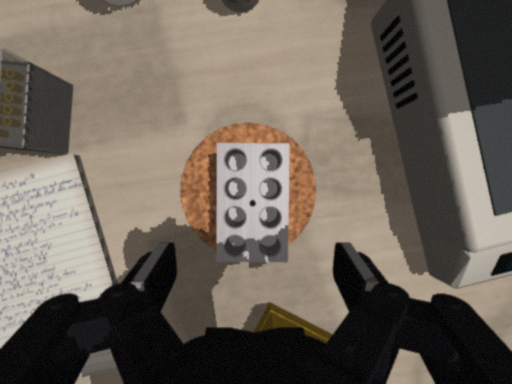

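The block's top corners at (217,143), (289,144), (288,262) and (217,262) match my prediction within 2 px, so I'll go down and grip.

```bash
python3 -m jog '[{"rot":[0.002,0.002,0.003],"slide":[1,0,15],"jaw":85},{"rot":[0,0,0],"slide":[0,0,15],"jaw":85},{"rot":[0,0,0],"slide":[0,0,15],"jaw":85},{"rot":[0,0,0],"slide":[0,0,15],"jaw":85},{"rot":[0,0,0],"slide":[0,0,15],"jaw":85},{"rot":[0,0,0],"slide":[0,0,10],"jaw":85},{"rot":[0,0,0],"slide":[0,0,5],"jaw":85}]'
python3 -m jog '[{"rot":[0,0,0],"slide":[0,0,0],"jaw":45},{"rot":[0,0,0],"slide":[0,0,0],"jaw":45},{"rot":[0,0,0],"slide":[0,0,0],"jaw":45},{"rot":[0,0,0],"slide":[0,0,0],"jaw":45},{"rot":[0,0,0],"slide":[0,0,0],"jaw":45},{"rot":[0,0,0],"slide":[0,0,0],"jaw":45}]' 40
python3 - <<'E'
from h import *;from station import env
s=env.get_state();print(s["qpos"])
y,l=-8.5,15
M=Rq(s["ee_rot"]).as_matrix();g0=np.array(s["position"])-.019*M[:,2];print(g0,M[:,2])
# turn the block in place about the vertical to +22
up=g0+[0,0,.003]
M2,p2=goal(22,15,up);M2b,p2b=goal(22,15,g0)
plan([(Rq(s["ee_rot"]).as_matrix(),np.array(s["position"])+[0,0,.003],1),(M2,p2,8),(M2b,p2b+[0,0,.0005],1)],s)
E
```

```text
clock: 5.85
position: [0.5489, 0.2758, 0.0222]
ee_rot: [0.01, 0.989, -0.072, 0.131]
ft_force: [-0.2, -0.4, -0.1]
opening: 0.085
grip_force: 0.0
clock: 6.45
position: [0.549, 0.276, 0.0242]
ee_rot: [0.009, 0.989, -0.072, 0.131]
ft_force: [-1.2, -1.5, 2.8]
opening: 0.0555
grip_force: 44.9
[ 0.34402735  0.76952498  1.75811309 -0.32157726  0.39783626  2.34416611]
[0.54412847 0.27673533 0.04256351] [ 0.25845685 -0.03747387 -0.96529569]
deg/row 0.0 mm/row 2.999999999999999
0 [0.0, 0.0, 0.0] [0.8, -0.0, -2.9]
deg/row 3.794124792205197 mm/row 0.3229813347719915
0 [0.0172, -0.0003, -0.064] [-0.1, -0.3, -0.0]
1 [0.0172, -0.0003, -0.064] [-0.1, -0.3, -0.0]
2 [0.0171, -0.0003, -0.0639] [-0.0, -0.3, -0.0]
3 [0.0172, -0.0003, -0.064] [-0.0, -0.4, -0.1]
4 [0.0171, -0.0003, -0.0639] [-0.0, -0.3, 0.0]
5 [0.0172, -0.0003, -0.064] [-0.0, -0.3, 0.1]
6 [0.0171, -0.0004, -0.0639] [0.0, -0.3, -0.0]
7 [0.0172, -0.0003, -0.064] [0.1, -0.4, -0.0]
deg/row 0.0026566565484417467 mm/row 2.4951455620766603
0 [-0.0, -0.0, 0.0] [-0.7, 0.0, 2.4]
```

```bash
python3 -m jog '[{"rot":[0,0,0],"slide":[0.8,0,-2.9],"jaw":45},{"rot":[0,0,0],"slide":[0,0,0],"jaw":45}]' 60
python3 -m jog '[{"rot":[0.017,0,-0.064],"slide":[0,-0.3,0],"jaw":45},{"rot":[0.017,0,-0.064],"slide":[0,-0.3,0],"jaw":45},{"rot":[0.017,0,-0.064],"slide":[0,-0.3,0],"jaw":45},{"rot":[0.017,0,-0.064],"slide":[0,-0.3,0],"jaw":45},{"rot":[0.017,0,-0.064],"slide":[0,-0.3,0],"jaw":45},{"rot":[0.017,0,-0.064],"slide":[0,-0.3,0],"jaw":45},{"rot":[0.017,0,-0.064],"slide":[0,-0.3,0],"jaw":45},{"rot":[0.017,0,-0.064],"slide":[0,-0.3,0],"jaw":45}]'
python3 -m jog '[{"rot":[0,0,0],"slide":[0,0,0],"jaw":45},{"rot":[0,0,0],"slide":[-0.7,0,2.8],"jaw":45},{"rot":[0,0,0],"slide":[0,0,0],"jaw":45}]'
python3 - <<'E'
from h import *;from station import env
s=env.get_state();print(s["qpos"])
M=Rq(s["ee_rot"]).as_matrix();g=np.array(s["position"])-.019*M[:,2];print(g,M)
yw=np.degrees(np.arctan2(-M[0,1]*-1,M[1,1]*-1));yw=np.degrees(np.arctan2(M[0,1],-M[1,1]));print("yaw",yw)
M2,p2=goal(yw,40,g+np.array([-.006*np.cos(np.radians(yw)),-.006*np.sin(np.radians(yw)),.003]))
plan([(M2,p2,8)],s)
E
```

```text
clock: 6.65
position: [0.5487, 0.2761, 0.0263]
ee_rot: [0.009, 0.989, -0.072, 0.131]
ft_force: [-0.1, 0.2, -5.8]
opening: 0.0554
grip_force: 64.6
clock: 7.45
position: [0.5482, 0.2783, 0.0259]
ee_rot: [-0.024, 0.973, 0.191, 0.128]
ft_force: [0.1, 0.4, -5.5]
opening: 0.0552
grip_force: 64.9
clock: 7.75
position: [0.549, 0.2783, 0.0243]
ee_rot: [-0.024, 0.973, 0.189, 0.129]
ft_force: [-1.9, -3.8, 1.6]
opening: 0.0554
grip_force: 65.3
[0.27495224 0.76056464 1.79504775 0.08281892 0.3241896  1.38775738]
[0.54437949 0.27650321 0.04265221] [[ 0.89531405  0.37343791  0.24281037]
 [ 0.36092517 -0.92765343  0.09587556]
 [ 0.26104745  0.00179764 -0.9653243 ]]
yaw 21.927836318739743
deg/row 3.108495227446597 mm/row 0.8626388973246351
0 [0.0002, 0.0543, 0.0001] [0.4, -0.0, -0.8]
1 [0.0002, 0.0542, 0.0001] [0.4, -0.0, -0.7]
2 [0.0002, 0.0543, 0.0001] [0.4, -0.0, -0.8]
3 [0.0002, 0.0542, 0.0001] [0.5, -0.0, -0.7]
4 [0.0002, 0.0543, 0.0001] [0.6, -0.0, -0.7]
5 [0.0002, 0.0542, 0.0001] [0.5, -0.0, -0.6]
6 [0.0002, 0.0543, 0.0001] [0.6, -0.0, -0.6]
7 [0.0002, 0.0542, 0.0001] [0.7, -0.0, -0.6]
```

```bash
cat >kin.py <<'E'
import pickle;from h import *;from scipy.optimize import least_squares
def fk(q,P):
    a0,h,L1,e,L2,D,c=P
    e3=lambda s,a:R.from_euler(s,a).as_matrix()
    A=e3('z',q[0]);U=A@e3('y',q[1]);F=U@e3('y',q[2]);T=F@e3('z',q[3])@e3('y',q[4])@e3('z',q[5]+c)
    return A@[a0,0,h]+U@[0,0,L1]+F@[e,0,L2]+T@[0,0,D],T
def fit():
    from station import env
    S=[(s["qpos"],s["position"],Rq(s["ee_rot"]).as_matrix()) for s in [pickle.load(open(f"w{i}.pkl","rb"))[0] for i in(1,2,3)]+[env.get_state()]]
    S.append(([-1.511,.528,1.434,0,1.181,-.178],[.147,-.607,.23],Rq([-.001,.993,.119,0]).as_matrix()))
    S.append(([-0.57705138,0.17285588,1.85882189,0.12225812,0.99045981,0.93619659],[.44364,-.12024,.28411],np.array([[0.9874628,-0.00188197,0.15784067],[-0.0049336,-0.99980837,0.01894401],[0.15777477,-0.01948522,-0.98728286]])))
    S.append(([0.34402735,0.76952498,1.75811309,-0.32157726,0.39783626,2.34416611],[.549,.276,.0242],None))
    def f(P):
        o=[]
        for q,p,M in S:
            a,T=fk(q,P);o+=list((a-p)*10)
            if M is not None:o+=list((T-M).ravel())
        return o
    best=min((least_squares(f,[0,.3,.5,0,.5,.2,c]) for c in np.radians([-90,0,90,180])),key=lambda r:r.cost);return best.x,best.cost
E
cat >>kin.py <<'E'
LO=np.array([-3.08,-.75,.22,-1.43,0,-2.85]);HI=np.array([3.08,2.2,2.44,4.57,2.65,2.85])
def ik(M,p,P,q0):
    r=least_squares(lambda q:np.r_[(fk(q,P)[0]-p)*10,(fk(q,P)[1]-M).ravel()],np.clip(q0,LO+.01,HI-.01),bounds=(LO,HI));return r.x,r.cost
E
python3 - <<'E'
from kin import *
P,c=fit();print(np.round(P,4),c);pickle.dump(P,open("P.pkl","wb"))
y=np.radians(6);
for L in(30,35,40,45):
  for up in (0,.1):
    M,p=goal(6,L,np.array([.590-.006,.0395,.119+up]))
    for q0 in([.07,.5,1.9,0,.1,1.5],[.07,.5,1.9,3.14,.1,-1.5]):
        q,k=ik(M,p,P,q0);print("heater",L,up,np.round(q,2),k<1e-6)
for L in(30,35,40,45):
    M,p=goal(22,L,np.array([.539,.2743,.046]))
    for q0 in([.27,.5,1.9,0,.1,1.5],[.27,.5,1.9,3.14,.1,-1.5]):
        q,k=ik(M,p,P,q0);print("mat",L,np.round(q,2),k<1e-6)
E
```

```text
[0.0549 0.0974 0.5173 0.0278 0.3317 0.152  1.5707] 4.113631455414177
heater 30 0 [0.06 0.61 1.92 0.23 0.09 1.3 ] True
heater 30 0 [0.06 0.61 1.92 0.23 0.09 1.3 ] True
heater 30 0.1 [0.06 0.45 1.8  0.06 0.37 1.48] True
heater 30 0.1 [0.06 0.45 1.8  0.06 0.37 1.48] True
heater 35 0 [ 0.06  0.61  1.95  2.51  0.04 -0.98] True
heater 35 0 [ 0.06  0.61  1.95  2.51  0.04 -0.98] True
heater 35 0.1 [0.06 0.44 1.84 0.1  0.25 1.44] True
heater 35 0.1 [0.06 0.44 1.84 0.1  0.25 1.44] True
heater 40 0 [ 0.06  0.62  1.99  2.97  0.16 -1.43] True
heater 40 0 [ 0.06  0.62  1.99  2.97  0.16 -1.43] True
heater 40 0.1 [0.06 0.44 1.88 0.21 0.13 1.33] True
heater 40 0.1 [0.06 0.44 1.88 0.21 0.13 1.33] True
heater 45 0 [ 0.06  0.62  2.02  3.03  0.29 -1.5 ] True
heater 45 0 [ 0.06  0.62  2.02  3.03  0.29 -1.5 ] True
heater 45 0.1 [0.06 0.44 1.91 1.33 0.03 0.21] True
heater 45 0.1 [0.06 0.44 1.91 1.33 0.03 0.21] True
mat 30 [ 0.48  0.76  1.88 -1.2   0.04  2.85] False
mat 30 [ 0.48  0.77  1.91  3.87  0.07 -2.22] True
mat 35 [ 0.47  0.76  1.88 -0.12  0.    1.77] False
mat 35 [ 0.48  0.77  1.94  3.45  0.19 -1.79] True
mat 40 [ 0.47  0.76  1.87 -1.19  0.    2.83] False
mat 40 [ 0.49  0.78  1.97  3.36  0.31 -1.7 ] True
mat 45 [ 0.47  0.75  1.87 -1.18  0.    2.82] False
mat 45 [ 0.49  0.79  2.    3.31  0.44 -1.65] True
```

```bash
sed -i 's/a0,h,L1,e,L2,D,c=P/a0,h,L1,e,L2,D,c,b,w=P/; s/A@\[a0,0,h\]/A@[a0,b,h]/; s/U@\[0,0,L1\]+F@\[e,0,L2\]/U@[0,0,L1]+F@[e,0,L2]+F@R.from_euler("z",q[3]).as_matrix()@R.from_euler("y",q[4]).as_matrix()@[w,0,0]/; s/\.5,\.2,c\])/.5,.2,c,.1,0])/' kin.py
cat >t.py <<'E'
from kin import *
P,c=fit();print(np.round(P,4),c);pickle.dump(P,open("P.pkl","wb"))
for n,y,g in(("heater",6,[.584,.0395,.119]),("heater up",6,[.584,.0395,.159]),("mat",22,[.539,.2743,.046])):
  for L in(30,35,40,45):
    M,p=goal(y,L,np.array(g))
    for q0 in([.0,.5,1.9,0,.2,1.5],[.0,.5,1.9,3.14,.2,-1.5]):
        q,k=ik(M,p,P,q0);print(n,L,np.round(q,2),k<1e-6)
E
python3 t.py
```

```text
[ 1.0000e-04  2.7490e-01  5.8850e-01  1.1510e-01  3.9170e-01  2.9730e-01
  1.5707e+00  1.1090e-01 -3.0000e-04] 1.9670842591433928e-05
heater 30 [-0.19  0.61  2.01  1.46  0.15 -0.15] True
heater 30 [-0.19  0.61  2.01  1.46  0.15 -0.15] True
heater 35 [-0.21  0.63  2.07  2.24  0.23 -0.94] True
heater 35 [-0.21  0.63  2.07  2.24  0.23 -0.94] True
heater 40 [-0.22  0.66  2.12  2.54  0.37 -1.25] True
heater 40 [-0.22  0.66  2.12  2.54  0.37 -1.25] True
heater 45 [-0.24  0.7   2.17  2.66  0.54 -1.4 ] True
heater 45 [-0.24  0.7   2.17  2.66  0.54 -1.4 ] True
heater up 30 [-0.19  0.52  1.99  0.87  0.19  0.45] True
heater up 30 [-0.19  0.52  1.99  0.87  0.19  0.45] True
heater up 35 [-0.21  0.54  2.05  1.74  0.18 -0.43] True
heater up 35 [-0.21  0.54  2.05  1.74  0.18 -0.43] True
heater up 40 [-0.22  0.56  2.1   2.31  0.28 -1.01] True
heater up 40 [-0.22  0.56  2.1   2.31  0.28 -1.01] True
heater up 45 [-0.24  0.6   2.16  2.54  0.43 -1.26] True
heater up 45 [-0.24  0.6   2.16  2.54  0.43 -1.26] True
mat 30 [ 0.26  0.78  1.98  2.71  0.15 -1.25] True
mat 30 [ 0.26  0.78  1.98  2.71  0.15 -1.25] True
mat 35 [ 0.25  0.81  2.03  2.89  0.31 -1.44] True
mat 35 [ 0.25  0.81  2.03  2.89  0.31 -1.44] True
mat 40 [ 0.24  0.84  2.08  2.95  0.48 -1.5 ] True
mat 40 [ 0.24  0.84  2.08  2.95  0.48 -1.5 ] True
mat 45 [ 0.24  0.89  2.12  2.97  0.65 -1.54] True
mat 45 [ 0.24  0.89  2.12  2.97  0.65 -1.54] True
```

```bash
cat >>kin.py <<'E'
def sim(rows,s,P,verbose=True):
    "joint track of typed rows"
    q=np.array(s["qpos"]);M,p=Rq(s["ee_rot"]).as_matrix(),np.array(s["position"])
    for n,r,sl in rows:
        for i in range(n):
            p=p+M@np.array(sl)/1e3;M=M@R.from_rotvec(r).as_matrix();q2,k=ik(M,p,P,q)
            d=abs(q2-q)/np.array([.195,.195,.22,.22,.22,.22]);q=q2
            if verbose:print(np.round(q,2),"ok" if k<1e-6 else "FAIL",round(d.max(),2))
    return M,p
E
python3 - <<'E'
from kin import *;from station import env
P=pickle.load(open("P.pkl","rb"));s=env.get_state()
M0=Rq(s["ee_rot"]).as_matrix();p0=np.array(s["position"])
wp=[(M0,p0-M0[:,2]*.1,6)]
g=p0-M0[:,2]*.119
for y,L,n in((55,24,8),(55,32,3),(35,40,5),(22,40,3)):
    M,p=goal(y,L,g);wp.append((M,p,n))
plan(wp,s)
q=np.array(s["qpos"]);Mc,pc=M0,p0
for G,t,n in wp:
    rv=R.from_matrix(Mc.T@G).as_rotvec()
    for i in range(n):
        q2,k=ik(Mc@R.from_rotvec(rv*(i+1)/n).as_matrix(),pc+(t-pc)*(i+1)/n,P,q);print(np.round(q2,2),k<1e-6,np.abs(q2-q).max().round(2));q=q2
    Mc,pc=G,t
E
```

```text
deg/row 0.0 mm/row 16.666666666666668
0 [0.0, 0.0, 0.0] [-0.0, 0.0, -16.7]
1 [0.0, 0.0, 0.0] [0.0, 0.0, -16.6]
2 [0.0, 0.0, 0.0] [0.0, 0.0, -16.7]
3 [0.0, 0.0, 0.0] [0.0, 0.0, -16.7]
4 [0.0, 0.0, 0.0] [0.0, 0.0, -16.6]
5 [0.0, 0.0, 0.0] [0.0, 0.0, -16.7]
deg/row 4.277020863251723 mm/row 0.5772989081321004
0 [0.0244, 0.0189, -0.068] [0.2, -0.5, -0.1]
1 [0.0244, 0.0189, -0.068] [0.3, -0.5, -0.0]
2 [0.0244, 0.0189, -0.068] [0.3, -0.5, -0.1]
3 [0.0244, 0.0189, -0.068] [0.3, -0.5, 0.0]
4 [0.0244, 0.0188, -0.068] [0.3, -0.5, 0.0]
5 [0.0244, 0.0189, -0.0679] [0.4, -0.4, 0.0]
6 [0.0244, 0.0188, -0.068] [0.4, -0.4, 0.1]
7 [0.0244, 0.0189, -0.0679] [0.5, -0.4, 0.0]
deg/row 2.666024128859354 mm/row 0.8722258359103577
0 [-0.0, 0.0465, -0.0] [0.9, 0.0, -0.1]
1 [-0.0, 0.0465, -0.0] [0.8, 0.0, 0.0]
2 [-0.0, 0.0466, -0.0] [0.9, 0.0, 0.1]
deg/row 4.304979951457475 mm/row 0.9388712844634751
0 [-0.0411, 0.0276, 0.0565] [0.4, 0.8, -0.1]
1 [-0.0411, 0.0276, 0.0565] [0.5, 0.9, -0.1]
2 [-0.0411, 0.0277, 0.0565] [0.5, 0.7, -0.0]
3 [-0.041, 0.0276, 0.0566] [0.5, 0.8, -0.0]
4 [-0.0411, 0.0277, 0.0565] [0.6, 0
[... 598 characters left out ...]
] True 0.17
[0.19 0.56 1.88 0.47 0.44 0.61] True 0.17
[0.17 0.56 1.89 0.56 0.45 0.45] True 0.16
[0.15 0.57 1.89 0.63 0.46 0.3 ] True 0.15
[0.14 0.57 1.89 0.69 0.49 0.16] True 0.14
[0.12 0.57 1.92 0.84 0.47 0.01] True 0.15
[ 0.1   0.58  1.95  0.99  0.46 -0.16] True 0.16
[ 0.08  0.59  1.97  1.14  0.47 -0.32] True 0.17
[ 0.09  0.59  2.    1.3   0.42 -0.42] True 0.16
[ 0.1   0.59  2.03  1.5   0.39 -0.55] True 0.19
[ 0.11  0.6   2.06  1.72  0.37 -0.7 ] True 0.22
[ 0.12  0.6   2.09  1.95  0.36 -0.86] True 0.24
[ 0.14  0.61  2.11  2.19  0.37 -1.03] True 0.24
[ 0.17  0.61  2.11  2.38  0.34 -1.12] True 0.18
[ 0.2   0.61  2.12  2.58  0.31 -1.23] True 0.2
[ 0.24  0.61  2.11  2.81  0.29 -1.36] True 0.23
```

```bash
python3 -m jog '[{"rot":[0,0,0],"slide":[0,0,0],"jaw":85},{"rot":[0,0,0],"slide":[0,0,0],"jaw":85},{"rot":[0,0,0],"slide":[0,0,0],"jaw":85},{"rot":[0,0,0],"slide":[0,0,-20],"jaw":85},{"rot":[0,0,0],"slide":[0,0,-20],"jaw":85},{"rot":[0,0,0],"slide":[0,0,-20],"jaw":85},{"rot":[0,0,0],"slide":[0,0,-20],"jaw":85},{"rot":[0,0,0],"slide":[0,0,-20],"jaw":85}]'
python3 -m jog '[{"rot":[0.0244,0.0189,-0.068],"slide":[0.3,-0.5,0],"jaw":85},{"rot":[0.0244,0.0189,-0.068],"slide":[0.3,-0.5,0],"jaw":85},{"rot":[0.0244,0.0189,-0.068],"slide":[0.3,-0.5,0],"jaw":85},{"rot":[0.0244,0.0189,-0.068],"slide":[0.3,-0.5,0],"jaw":85},{"rot":[0.0244,0.0189,-0.068],"slide":[0.3,-0.5,0],"jaw":85},{"rot":[0.0244,0.0189,-0.068],"slide":[0.3,-0.5,0],"jaw":85},{"rot":[0.0244,0.0189,-0.068],"slide":[0.3,-0.5,0],"jaw":85},{"rot":[0.0244,0.0189,-0.068],"slide":[0.3,-0.5,0],"jaw":85}]'
python3 -m jog '[{"rot":[0,0.035,0],"slide":[0.7,0,0],"jaw":85},{"rot":[0,0.035,0],"slide":[0.7,0,0],"jaw":85},{"rot":[0,0.035,0],"slide":[0.7,0,0],"jaw":85},{"rot":[0,0.035,0],"slide":[0.7,0,0],"jaw":85}]'
python3 -m jog '[{"rot":[-0.0257,0.0173,0.0353],"slide":[0.3,0.5,0],"jaw":85},{"rot":[-0.0257,0.0173,0.0353],"slide":[0.3,0.5,0],"jaw":85},{"rot":[-0.0257,0.0173,0.0353],"slide":[0.3,0.5,0],"jaw":85},{"rot":[-0.0257,0.0173,0.0353],"slide":[0.3,0.5,0],"jaw":85},{"rot":[-0.0257,0.0173,0.0353],"slide":[0.3,0.5,0],"jaw":85},{"rot":[-0.0257,0.0173,0.0353],"slide":[0.3,0.5,0],"jaw":85},{"rot":[-0.0257,0.0173,0.0353],"slide":[0.3,0.5,0],"jaw":85},{"rot":[-0.0257,0.0173,0.0353],"slide":[0.3,0.5,0],"jaw":85}]'
python3 - <<'E'
from kin import *
s,c=wrist("w4");P=pickle.load(open("P.pkl","rb"));print(s["clock"],s["qpos"])
b=np.array([.5445,.2765,.061])  # expected block now, yaw 22
for a,e in((46,28),(46,-28),(-46,-28),(-46,28)):
    y=np.radians(22);print(proj(c,b+np.array([a*np.cos(y)-e*np.sin(y),a*np.sin(y)+e*np.cos(y),0])/1e3))
M,p=goal(22,40,[.539,.2743,.046])
plan([(M,p-M[:,2]*.1,6)],s)
E
```

```text
clock: 8.55
position: [0.5249, 0.269, 0.1214]
ee_rot: [-0.024, 0.973, 0.189, 0.13]
ft_force: [0.7, 0.6, -0.1]
opening: 0.085
grip_force: 0.0
clock: 9.35
position: [0.5246, 0.2735, 0.1215]
ee_rot: [-0.096, 0.867, 0.453, 0.185]
ft_force: [-0.6, -0.2, 0.6]
opening: 0.0853
grip_force: 0.0
clock: 9.75
position: [0.5262, 0.2753, 0.1228]
ee_rot: [-0.127, 0.852, 0.444, 0.246]
ft_force: [-0.8, 0.0, -0.1]
opening: 0.085
grip_force: 0.0
clock: 10.55
position: [0.5303, 0.2739, 0.1241]
ee_rot: [-0.103, 0.896, 0.282, 0.327]
ft_force: [0.6, 1.2, 0.3]
opening: 0.0849
grip_force: 0.0
10.55 [ 0.13955899  0.61219593  2.11069941  2.2031389   0.36956517 -1.03744643]
[240.31348684 188.43232127]
[302.58519753 201.68912972]
[283.00133208 314.07574684]
[210.82080214 296.00139207]
deg/row 2.1583750216490865 mm/row 7.802237647999868
0 [-0.0241, -0.0002, 0.0289] [-7.3, -1.2, -2.6]
1 [-0.0242, -0.0003, 0.0289] [-7.2, -0.9, -2.6]
2 [-0.0241, -0.0002, 0.0289] [-7.4, -0.6, -2.7]
3 [-0.0242, -0.0003, 0.0289] [-7.3, -0.4, -2.6]
4 [-0.0241, -0.0002, 0.0289] [-7.3, -0.0, -2.7]
5 [-0.0242, -0.0003, 0.029] [-7.4, 0.2, -2.6]
```

View pics/w4.png

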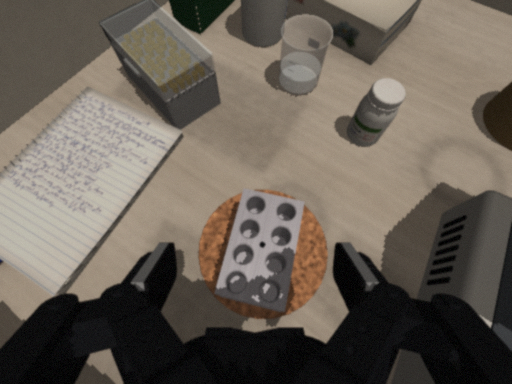

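The block stands upright at its new yaw. Its corners at about (242,190), (304,202), (283,311) and (215,298) agree with the prediction.

```bash
python3 -m jog '[{"rot":[-0.0241,0,0.029],"slide":[-7.3,-1,-2.6],"jaw":85},{"rot":[-0.0241,0,0.029],"slide":[-7.3,-1,-2.6],"jaw":85},{"rot":[-0.0241,0,0.029],"slide":[-7.3,-0.5,-2.6],"jaw":85},{"rot":[-0.0241,0,0.029],"slide":[-7.3,-0.5,-2.6],"jaw":85},{"rot":[-0.0241,0,0.029],"slide":[-7.3,0,-2.6],"jaw":85},{"rot":[-0.0241,0,0.029],"slide":[-7.3,0,-2.6],"jaw":85},{"rot":[0,0,0],"slide":[0,0,0],"jaw":85}]'
python3 - <<'E'
from kin import *;from station import env
s=env.get_state();print(s["qpos"]);M,p=goal(22,40,[.539,.2743,.046]);plan([(M,p,6)],s)
P=pickle.load(open("P.pkl","rb"));sim([(6,[0,0,0],[0,0,16.7])],s,P)
E
```

```text
clock: 11.3
position: [0.4893, 0.2555, 0.1072]
ee_rot: [-0.067, 0.923, 0.181, 0.335]
ft_force: [0.4, -0.5, 0.0]
opening: 0.0848
grip_force: 0.0
[ 0.21831953  0.64891085  2.23337799  2.88338341  0.44263295 -1.4653507 ]
deg/row 0.04087208453086019 mm/row 16.675556456227817
0 [-0.0006, 0.0003, 0.0002] [0.3, 0.3, 16.7]
1 [-0.0006, 0.0003, 0.0002] [0.2, 0.2, 16.6]
2 [-0.0006, 0.0003, 0.0002] [0.3, 0.2, 16.7]
3 [-0.0006, 0.0003, 0.0002] [0.2, 0.3, 16.7]
4 [-0.0006, 0.0003, 0.0002] [0.3, 0.2, 16.7]
5 [-0.0007, 0.0004, 0.0002] [0.2, 0.2, 16.6]
[ 0.22  0.69  2.21  2.9   0.45 -1.48] ok 0.19
[ 0.23  0.72  2.19  2.91  0.46 -1.48] ok 0.18
[ 0.23  0.75  2.16  2.92  0.47 -1.49] ok 0.17
[ 0.24  0.78  2.14  2.93  0.48 -1.49] ok 0.16
[ 0.24  0.81  2.11  2.94  0.48 -1.5 ] ok 0.16
[ 0.25  0.84  2.08  2.94  0.48 -1.5 ] ok 0.15
```

```bash
python3 -m jog '[{"rot":[-0.004,0.002,0.001],"slide":[0,1.5,20],"jaw":85},{"rot":[0,0,0],"slide":[0,0,20],"jaw":85},{"rot":[0,0,0],"slide":[0,0,20],"jaw":85},{"rot":[0,0,0],"slide":[0,0,18],"jaw":85},{"rot":[0,0,0],"slide":[0,0,12],"jaw":85},{"rot":[0,0,0],"slide":[-1,0,7],"jaw":85},{"rot":[0,0,0],"slide":[0,0,0],"jaw":85}]'
python3 -m jog '[{"rot":[0,0,0],"slide":[0,0,0],"jaw":45},{"rot":[0,0,0],"slide":[0,0,0],"jaw":45},{"rot":[0,0,0],"slide":[0,0,0],"jaw":45},{"rot":[0,0,0],"slide":[0,0,0],"jaw":45},{"rot":[0,0,0],"slide":[0,0,0],"jaw":45},{"rot":[0,0,0],"slide":[0,0,0],"jaw":45}]' 70
python3 - <<'E'
from kin import *;from station import env
s=env.get_state();M=Rq(s["ee_rot"]).as_matrix();p=np.array(s["position"]);P=pickle.load(open("P.pkl","rb"))
yw=np.degrees(np.arctan2(M[0,1],-M[1,1]));ln=np.degrees(np.arccos(-M[2,2]));print("yaw",yw,"lean",ln,"grasp",p-.019*M[:,2],"xtilt",M[2,1])
# block pose: origin at expected centre; offset from TCP in yaw frame
y=np.radians(yw);hx=np.array([np.cos(y),np.sin(y),0]);hy=np.array([-np.sin(y),np.cos(y),0])
b=np.array([.5445,.2765,.006]);d=b-p;off=np.array([d@hx,0,d[2]]);print("offset x,y,z",d@hx,d@hy,d[2])
pickle.dump((off,ln),open("off.pkl","wb"))
h=np.radians(6);H=np.c_[[np.cos(h),np.sin(h),0],[-np.sin(h),np.cos(h),0],[0,0,1]]
seat=np.array([.590,.040,.079]);M6,_=goal(6,ln,p)
T=lambda x,z:seat+H@(np.array([x,0,z])-off)
wp=[(M,p+[0,0,.07],4),(M6,T(-.12,.06),8),(M6,T(-.03,.034),4),(M6,T(0,.02),3)]
plan(wp,s)
q=np.array(s["qpos"]);Mc,pc=M,p
for G,t,n in wp:
    rv=R.from_matrix(Mc.T@G).as_rotvec()
    for i in range(n):
        q2,k=ik(Mc@R.from_rotvec(rv*(i+1)/n).as_matrix(),pc+(t-pc)*(i+1)/n,P,q);print(np.round(q2,2),k<1e-6,np.abs(q2-q).max().round(2));q=q2
    Mc,pc=G,t
E
```

```text
clock: 12.0
position: [0.5488, 0.2768, 0.0324]
ee_rot: [-0.065, 0.922, 0.179, 0.337]
ft_force: [0.2, 0.4, -0.2]
opening: 0.0847
grip_force: 0.0
clock: 12.6
position: [0.5475, 0.2768, 0.0336]
ee_rot: [-0.065, 0.922, 0.179, 0.337]
ft_force: [-4.1, -0.8, 6.5]
opening: 0.055
grip_force: 75.3
yaw 21.96780891882025 lean 40.152774865767235 grasp [0.53614761 0.27222548 0.04815912] xtilt 0.0011875801505312478
offset x,y,z -0.002906718693157958 0.0008569036116791197 -0.027636889655107952
deg/row 0.0 mm/row 17.5
0 [0.0, 0.0, 0.0] [11.3, 0.0, -13.4]
1 [0.0, 0.0, 0.0] [11.3, 0.0, -13.4]
2 [0.0, 0.0, 0.0] [11.3, 0.1, -13.3]
3 [0.0, 0.0, 0.0] [11.2, -0.0, -13.4]
deg/row 1.9959941157765815 mm/row 33.411514480827854
0 [-0.0224, -0.0, 0.0267] [-10.4, 25.4, -19.0]
1 [-0.0223, -0.0, 0.0267] [-9.7, 26.1, -18.5]
2 [-0.0224, -0.0, 0.0267] [-9.0, 26.8, -17.9]
3 [-0.0223, -0.0, 0.0267] [-8.3, 27.4, -17.2]
4 [-0.0224, -0.0, 0.0267] [-7.5, 27.9, -16.7]
5 [-0.0223, -0.0001, 0.0268] [-6.8, 28.6, -16.0]
6 [-0.0224, -0.0, 0.0267] [-6.0, 29.0, -15.3]
7 [-0.0223, -0.0001, 0.0268] [-5.2, 29.6, -14.8]
deg/row 0.000674
[... 575 characters left out ...]
  2.83  0.34 -1.4 ] True 0.06
[ 0.13  0.62  2.18  2.8   0.37 -1.4 ] True 0.06
[ 0.06  0.59  2.23  2.77  0.39 -1.39] True 0.07
[-0.01  0.57  2.27  2.72  0.42 -1.38] True 0.07
[-0.09  0.54  2.31  2.67  0.43 -1.37] True 0.08
[-0.18  0.52  2.35  2.6   0.45 -1.35] True 0.09
[-0.28  0.49  2.37  2.51  0.46 -1.32] True 0.09
[-0.37  0.46  2.4   2.42  0.46 -1.28] True 0.1
[-0.34  0.48  2.35  2.43  0.44 -1.25] True 0.05
[-0.31  0.51  2.29  2.44  0.41 -1.23] True 0.05
[-0.28  0.53  2.24  2.44  0.38 -1.2 ] True 0.05
[-0.26  0.56  2.19  2.43  0.36 -1.17] True 0.05
[-0.25  0.57  2.17  2.44  0.35 -1.17] True 0.02
[-0.24  0.59  2.14  2.44  0.34 -1.16] True 0.02
[-0.23  0.61  2.12  2.44  0.33 -1.16] True 0.02
```

```bash
python3 -m jog '[{"rot":[0,0,0],"slide":[11.3,0,-13.4],"jaw":45},{"rot":[0,0,0],"slide":[11.3,0,-13.4],"jaw":45},{"rot":[0,0,0],"slide":[11.3,0,-13.4],"jaw":45},{"rot":[0,0,0],"slide":[11.3,0,-13.4],"jaw":45}]'
python3 -m jog '[{"rot":[-0.0223,0,0.0267],"slide":[-10.4,25.4,-19],"jaw":45},{"rot":[-0.0223,0,0.0267],"slide":[-9.7,26,-18.5],"jaw":45},{"rot":[-0.0223,0,0.0267],"slide":[-9,26.8,-18],"jaw":45},{"rot":[-0.0223,0,0.0267],"slide":[-8.3,27.4,-17.2],"jaw":45},{"rot":[-0.0223,0,0.0267],"slide":[-7.5,28,-16.7],"jaw":45},{"rot":[-0.0223,0,0.0267],"slide":[-6.8,28.6,-16],"jaw":45},{"rot":[-0.0223,0,0.0267],"slide":[-6,29,-15.3],"jaw":45},{"rot":[-0.0223,0,0.0267],"slide":[-5.2,29.6,-14.8],"jaw":45}]'
python3 -m jog '[{"rot":[0,0,0],"slide":[0,0,0],"jaw":45},{"rot":[0,0,0],"slide":[0,0,0],"jaw":45}]'
python3 - <<'E'
from kin import *
s,c=wrist("w5");off,ln=pickle.load(open("off.pkl","rb"));M=Rq(s["ee_rot"]).as_matrix();p=np.array(s["position"])
yw=np.degrees(np.arctan2(M[0,1],-M[1,1]));print("yaw",yw,np.degrees(np.arccos(-M[2,2])),M[2,1],s["qpos"])
h=np.radians(yw);H=np.c_[[np.cos(h),np.sin(h),0],[-np.sin(h),np.cos(h),0],[0,0,1]]
b=p+H@off;print("block origin",b)
for a,e in((46,28),(46,-28),(-46,-28),(-46,28)):print(proj(c,b+H@np.array([a,e,55])/1e3))
seat=np.array([.590,.040,.079]);h=np.radians(6);print("pins",[proj(c,seat+np.array([x*np.cos(h),x*np.sin(h),.010])) for x in(-.034,.034)])
E
```

```text
clock: 13.0
position: [0.5462, 0.2758, 0.1015]
ee_rot: [-0.064, 0.923, 0.179, 0.334]
ft_force: [0.3, 0.2, -6.0]
opening: 0.0551
grip_force: 76.0
clock: 13.8
position: [0.472, 0.0266, 0.165]
ee_rot: [-0.018, 0.939, 0.048, 0.34]
ft_force: [0.7, 0.3, -5.6]
opening: 0.0552
grip_force: 76.7
clock: 14.0
position: [0.4733, 0.0268, 0.1655]
ee_rot: [-0.017, 0.939, 0.048, 0.341]
ft_force: [0.2, 0.7, -5.5]
opening: 0.0549
grip_force: 77.0
yaw 5.83984889669293 39.9856663657932 -5.0495238900362394e-05 [-0.37604982  0.46095605  2.39830452  2.41783961  0.4627548  -1.27952378]
block origin [0.47038501 0.02647382 0.13787931]
[201.36017568 158.65899124]
[302.98422669 158.78629495]
[317.72219889 349.75250761]
[184.78431654 349.59220692]
pins [array([251.85595276, 176.26663557]), array([251.97541947, 118.44193914])]
```

View pics/w5.png

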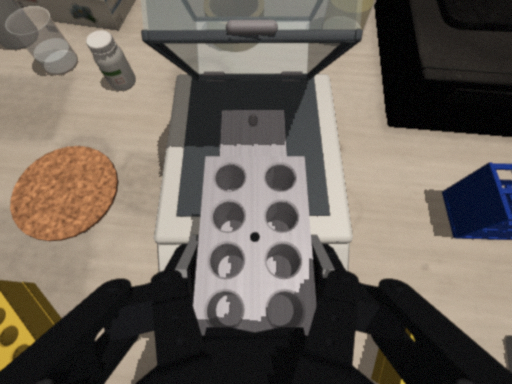

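The wrist view shows the block level in the grip, its rear top edge at row ~157 (columns 206 to 305). The rear pin is at (253,120), and the hood is wide open above. I'll refine both to sub-pixel.

```bash
python3 - <<'E'
from kin import *
s,c=pickle.load(open("w5.pkl","rb"));g=cv2.GaussianBlur(cv2.cvtColor(c["img"],cv2.COLOR_RGB2GRAY),(3,3),0).astype(float)
off,ln=pickle.load(open("off.pkl","rb"));M=Rq(s["ee_rot"]).as_matrix();p=np.array(s["position"])
h=np.arctan2(M[0,1],-M[1,1]);H=np.c_[[np.cos(h),np.sin(h),0],[-np.sin(h),np.cos(h),0],[0,0,1]]
col=g[150:166,225:240].mean(1);dv=np.diff(col);print("rear edge rows",150+np.arange(15)[np.argsort(-abs(dv))[:3]]+.5,col.round())
for r in(165,180):
    L=g[r-2:r+3,195:215].mean(0);Rr=g[r-2:r+3,295:318].mean(0);print("left",195.5+np.argmax(abs(np.diff(L))),"right",295.5+np.argmax(abs(np.diff(Rr))),[proj(c,p+H@(off+[x,y,.055])).round(1).tolist() for x in(.044,) for y in(.028,-.028)])
w=g[112:130,243:264];m=np.clip(np.median(w)-15-w,0,None);yy,xx=np.mgrid[112:130,243:264];px=((m*xx).sum()/m.sum(),(m*yy).sum()/m.sum());print("pin",px,(m>0).sum());print(w.round().astype(int)[2:16])
for z in(.079,.086,.093):print(z,(H.T@(onz(c,px,z)-p-H@off)).round(4))
for r in(156,157,158):print("rear edge x rel.",(H.T@(onz(c,(255,r),p[2]+off[2]+.055)-p-H@off)).round(4))
E
```

```text
rear edge rows [164.5 163.5 162.5] [170. 170. 170. 170. 170. 170. 170. 169. 170. 170. 169. 166. 158. 145.
 124. 101.]
left 204.5 right 304.5 [[201.1, 161.8], [303.2, 162.0]]
left 202.5 right 306.5 [[201.1, 161.8], [303.2, 162.0]]
pin (np.float64(252.5), np.float64(120.85131195335276)) 83
[[86 87 88 88 86 84 82 79 77 76 77 78 79 82 84 85 87 86 86 87 88]
 [86 87 87 88 86 82 77 72 70 72 73 73 73 78 83 85 87 87 86 87 87]
 [86 86 87 88 85 78 70 65 64 67 69 67 66 71 79 84 86 87 86 86 86]
 [86 86 86 87 84 75 65 61 61 63 64 63 62 65 73 81 85 86 87 87 88]
 [86 86 86 85 82 72 63 59 61 63 63 62 60 61 69 79 84 86 87 87 88]
 [85 85 86 85 80 70 61 59 61 62 62 60 60 61 69 78 83 85 86 87 87]
 [86 86 87 86 80 68 60 59 61 61 61 60 59 61 68 78 83 85 86 86 87]
 [87 87 88 86 79 68 60 58 60 61 60 60 59 60 68 78 84 85 85 85 86]
 [86 87 87 86 81 71 61 58 58 59 60 59 58 61 69 79 85 86 85 84 85]
 [87 88 87 86 84 75 64 57 56 58 59 58 58 63 72 80 85 87 86 84 85]
 [87 88 87 87 86 79 68 60 57 56 57 58 60 66 75 82 85 87 87 86 87]
 [87 87 87 87 86 82 74 67 62 59 60 62 66 72 79 84 87 88 87 86 87]
 [86 87 87 87 87 85 80 75 71 70 70 72 76 79 82 86 88 88 87 86 86]
 [87 88 88 88 87 86 83 81 80 81 81 81 83 84 85 86 87 86 86 86 86]]
0.079 [ 0.159   0.0009 -0.0589]
0.086 [ 0.1536  0.0008 -0.0519]
0.093 [ 0.1482  0.0008 -0.0449]
rear edge x rel. [ 0.0477 -0.0016  0.055 ]
rear edge x rel. [ 0.0471 -0.0016  0.055 ]
rear edge x rel. [ 0.0465 -0.0016  0.055 ]
```

```bash
python3 -m jog '[{"rot":[0,0,0],"slide":[13,-0.5,19],"jaw":45},{"rot":[0,0,0],"slide":[13,-0.5,19],"jaw":45},{"rot":[0,0,0],"slide":[13,-0.5,19],"jaw":45},{"rot":[0,0,0],"slide":[13,-0.3,19],"jaw":45},{"rot":[0,0,0],"slide":[0,0,0],"jaw":45}]'
python3 -m jog '[{"rot":[0,0,0],"slide":[4.7,0,10],"jaw":45},{"rot":[0,0,0],"slide":[4.7,0,10],"jaw":45},{"rot":[0,0,0],"slide":[4.7,0,10],"jaw":45},{"rot":[0,0,0],"slide":[0,0,0],"jaw":45},{"rot":[0,0,0],"slide":[0,0,0],"jaw":45}]'
cat >rel.py <<'E'
from kin import *
s,c=wrist("wr")
off,ln=pickle.load(open("off.pkl","rb"));M=Rq(s["ee_rot"]).as_matrix();p=np.array(s["position"])
h=np.arctan2(M[0,1],-M[1,1]);H=np.c_[[np.cos(h),np.sin(h),0],[-np.sin(h),np.cos(h),0],[0,0,1]]
b0=np.array([.47038501,.02647382,.13787931]);h0=np.radians(5.84);T=b0+[.119*np.cos(h0)-.0018*np.sin(h0),.119*np.sin(h0)+.0018*np.cos(h0),.079-b0[2]]
r=H.T@(T-(p+H@off))*1e3;l=np.arccos(-M[2,2])
print("to go heater mm",r.round(2),"tool slide",np.round([r[0]*np.cos(l)+r[2]*np.sin(l),-r[1],r[0]*np.sin(l)-r[2]*np.cos(l)],2),"yaw",np.degrees(h),"lean",np.degrees(l),M[2,1])
E
python3 rel.py
```

```text
clock: 14.55
position: [0.5655, 0.0407, 0.1411]
ee_rot: [-0.019, 0.937, 0.051, 0.344]
ft_force: [-0.1, 0.6, -6.0]
opening: 0.0553
grip_force: 76.7
clock: 15.05
position: [0.592, 0.042, 0.1273]
ee_rot: [-0.018, 0.938, 0.049, 0.342]
ft_force: [-0.2, 0.2, -6.7]
opening: 0.0551
grip_force: 76.8
to go heater mm [ -0.65  -1.25 -20.67] tool slide [-13.81   1.25  15.4 ] yaw 5.980790391694566 lean 40.098082840631946 -0.00026970455287164685
```

View pics/wr.png

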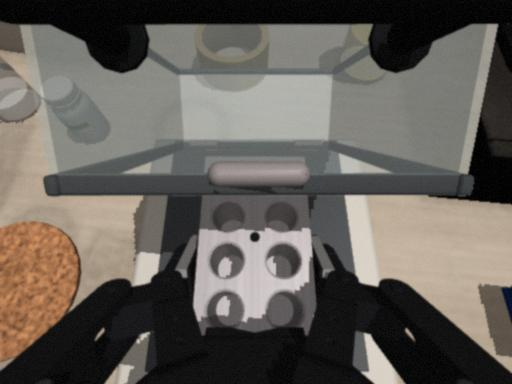

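The block is centred laterally over the plate (hole at (254,237)) and well under the hood's front edge (row 185). No contact force so far, so I'll lower it by feel.

```bash
python3 -m jog '[{"rot":[0,0,0],"slide":[-1.8,0.3,1.5],"jaw":45},{"rot":[0,0,0],"slide":[-1.6,0.2,1.9],"jaw":45},{"rot":[0,0,0],"slide":[-1.6,0.2,1.9],"jaw":45},{"rot":[0,0,0],"slide":[0,0,0],"jaw":45}]'
python3 -m jog '[{"rot":[0,0,0],"slide":[-1.0,0,1.1],"jaw":45},{"rot":[0,0,0],"slide":[-1.0,0,1.1],"jaw":45},{"rot":[0,0,0],"slide":[-1.0,0,1.1],"jaw":45},{"rot":[0,0,0],"slide":[0,0,0],"jaw":45}]'
python3 rel.py
```

```text
clock: 15.5
position: [0.5915, 0.041, 0.12]
ee_rot: [-0.018, 0.938, 0.049, 0.342]
ft_force: [-1.0, 0.3, -5.5]
opening: 0.0551
grip_force: 76.8
clock: 15.9
position: [0.5916, 0.0412, 0.1157]
ee_rot: [-0.018, 0.938, 0.049, 0.343]
ft_force: [0.3, -0.3, -6.0]
opening: 0.0552
grip_force: 76.8
to go heater mm [-0.18 -0.52 -9.08] tool slide [-5.99  0.52  6.83] yaw 5.9758895492340125 lean 40.12666575446047 -0.0003126628813463553
```

```bash
python3 -m jog '[{"rot":[0,0,0],"slide":[-0.7,0.2,0.8],"jaw":45},{"rot":[0,0,0],"slide":[-0.7,0.1,0.8],"jaw":45},{"rot":[0,0,0],"slide":[-0.7,0,0.8],"jaw":45},{"rot":[0,0,0],"slide":[-0.7,0,0.8],"jaw":45},{"rot":[0,0,0],"slide":[0,0,0],"jaw":45}]'
python3 -m jog '[{"rot":[0,0,0],"slide":[-0.7,0,0.8],"jaw":45},{"rot":[0,0,0],"slide":[-0.7,0,0.8],"jaw":45},{"rot":[0,0,0],"slide":[0,0,0],"jaw":45}]'
python3 rel.py
```

```text
clock: 16.45
position: [0.5916, 0.0409, 0.1115]
ee_rot: [-0.018, 0.938, 0.049, 0.343]
ft_force: [0.5, 0.6, -7.2]
opening: 0.0552
grip_force: 76.8
clock: 16.75
position: [0.5916, 0.0409, 0.1095]
ee_rot: [-0.018, 0.938, 0.049, 0.343]
ft_force: [-0.4, 0.3, -6.5]
opening: 0.0548
grip_force: 76.8
to go heater mm [-0.17 -0.18 -2.82] tool slide [-1.95  0.18  2.04] yaw 5.974675916875261 lean 40.144598715939466 -0.0002742129617691533
```

```bash
python3 -m jog '[{"rot":[0,0,0],"slide":[-0.5,0,0.6],"jaw":45},{"rot":[0,0,0],"slide":[-0.5,0,0.6],"jaw":45},{"rot":[0,0,0],"slide":[0,0,0],"jaw":45}]'
python3 -m jog '[{"rot":[0,0,0],"slide":[-0.5,0,0.6],"jaw":45},{"rot":[0,0,0],"slide":[0,0,0],"jaw":45}]'
python3 -m jog '[{"rot":[0,0,0],"slide":[-0.4,0,0.4],"jaw":45},{"rot":[0,0,0],"slide":[0,0,0],"jaw":45}]'
python3 rel.py
```

```text
clock: 17.1
position: [0.5916, 0.0408, 0.108]
ee_rot: [-0.018, 0.938, 0.049, 0.343]
ft_force: [-0.4, -0.5, -5.6]
opening: 0.0553
grip_force: 76.8
clock: 17.3
position: [0.5916, 0.0409, 0.1072]
ee_rot: [-0.018, 0.938, 0.049, 0.343]
ft_force: [0.2, -0.3, -5.7]
opening: 0.0552
grip_force: 76.8
clock: 17.5
position: [0.5916, 0.0409, 0.1067]
ee_rot: [-0.018, 0.938, 0.049, 0.343]
ft_force: [-0.3, 0.5, -6.2]
opening: 0.0549
grip_force: 77.2
to go heater mm [-0.19 -0.16 -0.11] tool slide [-0.21  0.16 -0.04] yaw 5.975931524636889 lean 40.16529989641181 -0.00018961299985975621
```

```bash
for i in 1; do python3 -m jog '[{"rot":[0,0,0],"slide":[-0.3,0,0.4],"jaw":45},{"rot":[0,0,0],"slide":[0,0,0],"jaw":45}]'|grep -E "posit|ft_f"; done
python3 -m jog '[{"rot":[0,0,0],"slide":[-0.3,0,0.4],"jaw":45},{"rot":[0,0,0],"slide":[0,0,0],"jaw":45}]'|grep -E "posit|ft_f"
python3 -m jog '[{"rot":[0,0,0],"slide":[-0.3,0,0.4],"jaw":45},{"rot":[0,0,0],"slide":[0,0,0],"jaw":45}]'|grep -E "posit|ft_f"
```

```text
position: [0.5917, 0.0409, 0.1067]
ft_force: [-1.7, -0.3, -1.5]
position: [0.5917, 0.0409, 0.1067]
ft_force: [-3.9, -1.2, 4.2]
position: [0.5917, 0.0409, 0.1067]
ft_force: [-6.7, -0.9, 7.3]
```

```bash
python3 -m jog '[{"rot":[0,0,0],"slide":[0,0,0],"jaw":66},{"rot":[0,0,0],"slide":[0,0,0],"jaw":74},{"rot":[0,0,0],"slide":[0,0,0],"jaw":74},{"rot":[0,0,0],"slide":[0,0,0],"jaw":74},{"rot":[0,0,0],"slide":[0,0,0],"jaw":74}]'
python3 -m jog '[{"rot":[0,0,0],"slide":[0,0,-10],"jaw":74},{"rot":[0,0,0],"slide":[0,0,-20],"jaw":74},{"rot":[0,0,0],"slide":[0,0,-25],"jaw":74},{"rot":[0,0,0],"slide":[0,0,-25],"jaw":74},{"rot":[0,0,0],"slide":[0,0,-25],"jaw":74},{"rot":[0,0,0],"slide":[0,0,-25],"jaw":74},{"rot":[0,0,0],"slide":[0,0,0],"jaw":74}]'
python3 - <<'E'
from kin import *
s,c=wrist("w6");print(s["qpos"])
h=np.radians(6);H=np.c_[[np.cos(h),np.sin(h),0],[-np.sin(h),np.cos(h),0],[0,0,1]];b=np.array([.5895,.0405,.079])
for a,e in((46,28),(46,-28),(-46,-28),(-46,28)):print(proj(c,b+H@np.array([a,e,55])/1e3))
E
```

```text
clock: 18.65
position: [0.592, 0.0409, 0.1052]
ee_rot: [-0.018, 0.938, 0.049, 0.343]
ft_force: [1.6, -0.3, 0.5]
opening: 0.0738
grip_force: 0.0
clock: 19.35
position: [0.5064, 0.0324, 0.2066]
ee_rot: [-0.017, 0.938, 0.049, 0.344]
ft_force: [-0.4, 0.1, -0.0]
opening: 0.0738
grip_force: 0.0
[-0.31893499  0.33991011  2.27136999  2.00491892  0.29610097 -0.78369222]
[226.13023896 134.26369106]
[281.33125888 134.38763719]
[285.21569994 221.57677165]
[221.80500482 221.46394012]
```

View pics/w6.png

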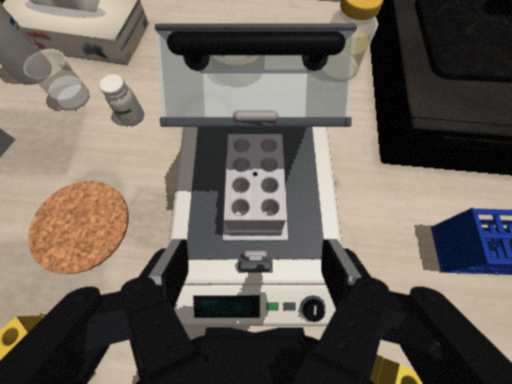

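The block sits flat over the pins, let go, its top corners at about (228,134), (282,135), (285,221) and (225,221), as predicted. The bar is at rows 30 to 55, centre about (257,43), and the catch at (255,262).

```bash
python3 - <<'E'
from kin import *;from scipy.optimize import brentq
s,c=pickle.load(open("w6.pkl","rb"));P=pickle.load(open("P.pkl","rb"))
h=np.radians(6);H=np.c_[[np.cos(h),np.sin(h),0],[-np.sin(h),np.cos(h),0],[0,0,1]];seat=np.array([.5895,.0405,.079]);hinge=seat+H@[.098,0,-.0025]
g=cv2.cvtColor(c["img"],cv2.COLOR_RGB2GRAY);w=g[20:66,235:280];rows=20+np.where(w.mean(1)<45)[0];print("bar rows",rows.min(),rows.max())
r0=(rows.min()+rows.max())/2;w2=g[int(r0)-3:int(r0)+4].mean(0);cl=np.where(w2[150:370]<45)[0]+150;print("cols",cl.min(),cl.max())
o,d=ray(c,((cl.min()+cl.max())/2,r0))
bar=lambda t:hinge+H@(np.array([-np.cos(t+.2351),0,np.sin(t+.2351)])*.1974)
f=lambda t:proj(c,bar(t))[1]-r0
ts=np.linspace(.3,1.1,9);print([round(f(t),1) for t in ts])
for a,b in zip(ts,ts[1:]):
    if f(a)*f(b)<0:
        t=brentq(f,a,b);print("hood",t,"bar",bar(t),"proj",proj(c,bar(t)))
        B=bar(t)
np.save("bar.npy",B)
M0=Rq(s["ee_rot"]).as_matrix();p0=np.array(s["position"])
V=lambda y,l,g:goal(y,l,np.array(g))
wp=[(M0,p0+[-.05,0,.08],4),(*V(50,25,[.46,.03,.33]),10),(*V(96,0,[.47,.03,.37]),10),(*V(96,0,B+[0,0,.09]),5)]
plan(wp,s);q=np.array(s["qpos"]);Mc,pc=M0,p0
for G,t,n in wp:
    rv=R.from_matrix(Mc.T@G).as_rotvec()
    for i in range(n):
        q2,k=ik(Mc@R.from_rotvec(rv*(i+1)/n).as_matrix(),pc+(t-pc)*(i+1)/n,P,q);print(np.round(q2,2),k<1e-6,np.abs(q2-q).max().round(2));q=q2
    Mc,pc=G,t
E
```

```text
bar rows 31 54
cols 168 344
[np.float64(196.4), np.float64(174.2), np.float64(147.6), np.float64(116.9), np.float64(82.9), np.float64(46.9), np.float64(10.5), np.float64(-24.7), np.float64(-56.7)]
hood 0.9291611190062322 bar [0.60933301 0.04258453 0.25781119] proj [253.63030561  42.5       ]
deg/row 0.0 mm/row 23.584952830141503
0 [0.0, 0.0, 0.0] [3.4, -1.3, -23.3]
1 [0.0, 0.0, 0.0] [3.5, -1.3, -23.3]
2 [0.0, 0.0, 0.0] [3.4, -1.2, -23.3]
3 [0.0, 0.0, 0.0] [3.5, -1.3, -23.3]
deg/row 4.6433589575693315 mm/row 2.7879865484787354
0 [0.0416, -0.0253, -0.0648] [2.4, -0.3, -1.4]
1 [0.0416, -0.0253, -0.0648] [2.4, -0.2, -1.5]
2 [0.0417, -0.0253, -0.0648] [2.3, -0.1, -1.5]
3 [0.0416, -0.0252, -0.0648] [2.3, 0.0, -1.6]
4 [0.0417, -0.0252, -0.0648] [2.3, 0.1, -1.6]
5 [0.0417, -0.0253, -0.0647] [2.2, 0.2, -1.7]
6 [0.0416, -0.0253, -0.0648] [2.1, 0.2, -1.7]
7 [0.0416, -0.0252, -0.0647] [2.1, 0.3, -1.9]
8 [0.0417, -0.0253, -0.0648] [2.0, 0.3, -1.8]
9 [0.0416, -0.0252, -0.0647] [2.0, 0.4, -2.0]
deg/row 5.203024487906422 mm/row 3.899777393258771
0 [0.0175, -0.0412, -0.079] [1.5, 0.8, -3.5]
1 [0.0175
[... 1341 characters left out ...]
 0.44  1.09  0.  ] True 0.05
[-0.39  0.13  1.84  0.38  1.12 -0.02] True 0.05
[-0.37  0.14  1.81  0.33  1.15 -0.04] True 0.05
[-0.34  0.15  1.78  0.28  1.18 -0.07] True 0.05
[-0.31  0.15  1.75  0.23  1.21 -0.1 ] True 0.05
[-0.29  0.16  1.72  0.19  1.24 -0.13] True 0.05
[-0.26  0.16  1.7   0.14  1.26 -0.17] True 0.05
[-0.23  0.17  1.67  0.09  1.29 -0.2 ] True 0.05
[-0.2   0.17  1.65  0.05  1.31 -0.24] True 0.05
[-0.17  0.18  1.63  0.    1.33 -0.28] True 0.05
[-0.16  0.23  1.58  0.    1.33 -0.26] True 0.05
[-0.15  0.28  1.53  0.    1.34 -0.25] True 0.05
[-0.13  0.32  1.47  0.    1.35 -0.24] True 0.06
[-0.12  0.37  1.41  0.    1.36 -0.23] True 0.06
[-0.11  0.42  1.35  0.    1.38 -0.22] True 0.06
```

```bash
python3 -m jog '[{"rot":[0,0,0],"slide":[2.3,-0.8,-15.5],"jaw":60},{"rot":[0,0,0],"slide":[2.3,-0.8,-15.5],"jaw":40},{"rot":[0,0,0],"slide":[2.3,-0.8,-15.5],"jaw":40},{"rot":[0,0,0],"slide":[2.3,-0.8,-15.5],"jaw":40},{"rot":[0,0,0],"slide":[2.3,-0.8,-15.5],"jaw":40},{"rot":[0,0,0],"slide":[2.3,-0.8,-15.5],"jaw":40}]' | grep posi
python3 -m jog '[{"rot":[0.0416,-0.0253,-0.0648],"slide":[2.4,0,-1.6],"jaw":40},{"rot":[0.0416,-0.0253,-0.0648],"slide":[2.4,0,-1.6],"jaw":40},{"rot":[0.0416,-0.0253,-0.0648],"slide":[2.3,0,-1.6],"jaw":40},{"rot":[0.0416,-0.0253,-0.0648],"slide":[2.3,0,-1.6],"jaw":40},{"rot":[0.0416,-0.0253,-0.0648],"slide":[2.2,0,-1.6],"jaw":40}]'| grep posi
python3 -m jog '[{"rot":[0.0416,-0.0253,-0.0648],"slide":[2.2,0,-1.6],"jaw":40},{"rot":[0.0416,-0.0253,-0.0648],"slide":[2.1,0,-1.7],"jaw":40},{"rot":[0.0416,-0.0253,-0.0648],"slide":[2.1,0.3,-1.8],"jaw":40},{"rot":[0.0416,-0.0253,-0.0648],"slide":[2,0.3,-1.8],"jaw":40},{"rot":[0.0416,-0.0253,-0.0648],"slide":[2,0.4,-2],"jaw":40}]'| grep posi
python3 -m jog '[{"rot":[0.0175,-0.0412,-0.079],"slide":[1.3,0.8,-3.6],"jaw":40},{"rot":[0.0175,-0.0412,-0.079],"slide":[1.2,0.8,-3.6],"jaw":40},{"rot":[0.0175,-0.0412,-0.079],"slide":[1,0.8,-3.7],"jaw":40},{"rot":[0.0175,-0.0412,-0.079],"slide":[0.8,0.8,-3.7],"jaw":40},{"rot":[0.0175,-0.0412,-0.079],"slide":[0.6,0.8,-3.8],"jaw":40}]'| grep posi
python3 -m jog '[{"rot":[0.0175,-0.0412,-0.079],"slide":[0.4,0.8,-3.8],"jaw":40},{"rot":[0.0175,-0.0412,-0.079],"slide":[0.2,0.8,-3.8],"jaw":40},{"rot":[0.0175,-0.0412,-0.079],"slide":[0,0.7,-3.8],"jaw":40},{"rot":[0.0175,-0.0412,-0.079],"slide":[0,0.6,-3.8],"jaw":40},{"rot":[0.0175,-0.0412,-0.079],"slide":[-0.4,0.5,-3.8],"jaw":40},{"rot":[0,0,0],"slide":[0,0,0],"jaw":40}]'
python3 - <<'E'
from kin import *;from station import env
s=env.get_state();print(s["qpos"]);B=np.load("bar.npy");M,p=goal(96,0,B+[0,0,.09]);plan([(M,p,6)],s)
E
```

```text
position: [0.4586, 0.032, 0.2844]
position: [0.4632, 0.0334, 0.2976]
position: [0.4676, 0.0358, 0.3103]
position: [0.4697, 0.0327, 0.3293]
clock: 22.1
position: [0.4725, 0.0308, 0.3483]
ee_rot: [-0.002, 0.668, 0.744, 0.0]
ft_force: [-0.8, 0.0, -0.6]
opening: 0.0403
grip_force: 0.0
[-0.1734718   0.18736711  1.63176174  0.00326592  1.32599758 -0.2820506 ]
deg/row 0.05392916784808286 mm/row 23.113691728088508
0 [-0.0004, -0.0007, 0.0005] [-0.5, 22.9, 3.2]
1 [-0.0004, -0.0007, 0.0005] [-0.5, 22.9, 3.2]
2 [-0.0004, -0.0007, 0.0005] [-0.5, 22.9, 3.2]
3 [-0.0004, -0.0006, 0.0005] [-0.5, 22.8, 3.2]
4 [-0.0005, -0.0007, 0.0005] [-0.5, 22.9, 3.3]
5 [-0.0004, -0.0006, 0.0006] [-0.4, 22.9, 3.2]
```

```bash
python3 -m jog '[{"rot":[0,-0.001,0],"slide":[-0.5,23,3],"jaw":40},{"rot":[0,-0.001,0],"slide":[-0.5,23,3],"jaw":40},{"rot":[0,-0.001,0],"slide":[-0.5,23,3],"jaw":40},{"rot":[0,0,0],"slide":[-0.5,23,3],"jaw":40},{"rot":[0,0,0],"slide":[-0.5,23,3],"jaw":40},{"rot":[0,0,0],"slide":[-0.5,22,3],"jaw":40},{"rot":[0,0,0],"slide":[0,0,0],"jaw":40}]'|grep posi
python3 - <<'E'
from kin import *
d=pickle.load(open("cap0.pkl","rb"));B=np.load("bar.npy")
print("top",proj(d["top"],B),"seen 241.4 166.8; scene",proj(d["scene"],B),"seen 239 135")
s,c=wrist("w7");T=c["world_from_camera"];g=cv2.cvtColor(c["img"],cv2.COLOR_RGB2GRAY)
print("wrist proj",proj(c,B));h=np.radians(6);e=np.array([-np.sin(h),np.cos(h),0])
for k in(-.044,-.022,0,.022,.044):print(k,proj(c,B+k*e).round(1))
# dark band across the bar at +22 mm along it, toward the image's camera side
for k in(.022,.03):
    u,v=proj(c,B+k*e).round().astype(int);print(k,u,v,"row",g[v,max(0,u-30):u+31:3],"col",g[max(0,v-30):v+31:3,u])
E
```

```text
position: [0.6101, 0.0407, 0.3284]
top [240.75924783 166.11700383] seen 241.4 166.8; scene [240.4266389  130.58712749] seen 239 135
wrist proj [252.89572154 201.14319734]
-0.044 [253.  248.6]
-0.022 [252.9 225.5]
0 [252.9 201.1]
0.022 [252.9 175.3]
0.044 [252.8 147.8]
0.022 253 175 row [224 203 145 138 200 132 152 131  45   6   6   7  10 116 133 133 138 140
 129 102 100] col [ 5 18 12 10  9  6 15 12  9  3  6  4  9 12 37 34 35 33 33 34 26]
0.03 253 165 row [228 177  92 100 189 104  78 114  53   5  13  15  12  92 120 124 135 134
 128 103 103] col [103 125 119   8  13  10  12   1   9  10  13   9  12  13  12  10   9  34
  34  35  32]
```

```bash
python3 -m jog '[{"rot":[0,0,0],"slide":[0,0,15],"jaw":30},{"rot":[0,0,0],"slide":[0,0,15],"jaw":30},{"rot":[0,0,0],"slide":[0,0,15],"jaw":30},{"rot":[0,0,0],"slide":[0,0,15],"jaw":30},{"rot":[0,0,0],"slide":[0,0,12],"jaw":30},{"rot":[0,0,0],"slide":[0,0,7],"jaw":30},{"rot":[0,0,0],"slide":[0,0,5],"jaw":30},{"rot":[0,0,0],"slide":[0,0,0],"jaw":30}]'
python3 -m jog '[{"rot":[0,0,0],"slide":[0,0,0],"jaw":20},{"rot":[0,0,0],"slide":[0,0,0],"jaw":10},{"rot":[0,0,0],"slide":[0,0,0],"jaw":10},{"rot":[0,0,0],"slide":[0,0,0],"jaw":10},{"rot":[0,0,0],"slide":[0,0,0],"jaw":10}]' 25
python3 - <<'E'
from kin import *;from station import env
s=env.get_state();M=Rq(s["ee_rot"]).as_matrix();p=np.array(s["position"]);P=pickle.load(open("P.pkl","rb"))
h=np.radians(6);H=np.c_[[np.cos(h),np.sin(h),0],[-np.sin(h),np.cos(h),0],[0,0,1]];hinge=np.array([.5895,.0405,.079])+H@[.098,0,-.0025]
r=H.T@(p-M[:,2]*.014-hinge);print("bar rel hinge",r,"ang",np.arctan2(r[2],-r[0])-.2351,"rad",np.hypot(r[0],r[2]))
t0=.929;bar=lambda t:np.array([-np.cos(t+.2351),0,np.sin(t+.2351)])*.1974
wp=[];prev=bar(t0);q=np.array(s["qpos"]);pp=p.copy()
for t in np.linspace(t0,.12,21)[1:]:
    d=H@(bar(t)-prev);prev=bar(t);pp=pp+d;q2,k=ik(M,pp,P,q);print(round(t,3),"tool slide",np.round(M.T@d*1e3,1),np.round(q2,2),k<1e-6);q=q2
E
```

```text
clock: 23.65
position: [0.6077, 0.0405, 0.2463]
ee_rot: [-0.001, 0.669, 0.743, -0.001]
ft_force: [-0.0, 0.1, 1.0]
opening: 0.0302
grip_force: 0.0
clock: 24.15
position: [0.6086, 0.0404, 0.2474]
ee_rot: [0.001, 0.669, 0.743, -0.001]
ft_force: [-0.4, -0.7, 3.2]
opening: 0.0109
grip_force: 24.6
bar rel hinge [-0.07901549 -0.00203203  0.18488228] ang 0.931809230075333 rad 0.20105945982001583
0.889 tool slide [ 0.  -7.3  3.3] [-0.12  0.48  1.48 -0.    1.18 -0.22] True
0.848 tool slide [ 0.  -7.1  3.6] [-0.12  0.48  1.5  -0.    1.17 -0.22] True
0.808 tool slide [ 0.  -7.   3.9] [-0.12  0.47  1.52 -0.    1.15 -0.23] True
0.767 tool slide [ 0.  -6.8  4.2] [-0.13  0.47  1.54 -0.    1.13 -0.23] True
0.727 tool slide [ 0.  -6.6  4.4] [-0.13  0.46  1.56 -0.    1.11 -0.23] True
0.686 tool slide [ 0.  -6.5  4.7] [-0.13  0.46  1.58 -0.    1.1  -0.24] True
0.646 tool slide [ 0.  -6.3  5. ] [-0.13  0.46  1.61 -0.    1.08 -0.24] True
0.605 tool slide [ 0.  -6.1  5.2] [-0.14  0.46  1.63 -0.    1.06 -0.24] True
0.565 tool slide [ 0.  -5.8  5.4] [-0.14  0.46  1.65 -0.    1.04 -0.24] True
0.525 tool slide [ 0.  -5.6  5.7] [-0.14  0.46  1.67 -0.    1.02 -0.25] True
0.484 tool slide [ 0.  -5.4  5.9] [-0.14  0.46  1.68 -0.    1.   -0.25] True
0.444 tool slide [ 0.  -5.1  6.1] [-0.15  0.46  1.7  -0.    0.98 -0.25] True
0.403 tool slide [ 0.  -4.9  6.3] [-0.15  0.47  1.72 -0.    0.96 -0.25] True
0.363 tool slide [ 0.  -4.6  6.5] [-0.15  0.47  1.74 -0.    0.93 -0.25] True
0.322 tool slide [ 0.  -4.4  6.7] [-0.15  0.47  1.75 -0.    0.91 -0.26] True
0.282 tool slide [ 0.  -4.1  6.9] [-0.16  0.48  1.77 -0.    0.89 -0.26] True
0.241 tool slide [ 0.  -3.8  7. ] [-0.16  0.49  1.79 -0.    0.87 -0.26] True
0.201 tool slide [ 0.  -3.5  7.2] [-0.16  0.5   1.8  -0.    0.85 -0.26] True
0.16 tool slide [ 0.  -3.2  7.3] [-0.16  0.5   1.81 -0.    0.82 -0.26] True
0.12 tool slide [ 0.  -2.9  7.4] [-0.16  0.51  1.83 -0.    0.8  -0.27] True
```

```bash
python3 -m jog '[{"rot":[0,0,0],"slide":[0,-7.3,3.3],"jaw":8},{"rot":[0,0,0],"slide":[0,-7.1,3.6],"jaw":8},{"rot":[0,0,0],"slide":[0,-7,3.9],"jaw":8}]'
python3 -m jog '[{"rot":[0,0,0],"slide":[0,-6.8,4.2],"jaw":8},{"rot":[0,0,0],"slide":[0,-6.6,4.4],"jaw":8},{"rot":[0,0,0],"slide":[0,-6.5,4.7],"jaw":8},{"rot":[0,0,0],"slide":[0,-6.3,5],"jaw":8}]'
```

```text
clock: 24.45
position: [0.5865, 0.0381, 0.2357]
ee_rot: [0.0, 0.669, 0.743, -0.001]
ft_force: [-0.3, -1.1, 4.1]
opening: 0.011
grip_force: 24.6
clock: 24.85
position: [0.5602, 0.0353, 0.2172]
ee_rot: [0.0, 0.669, 0.743, -0.001]
ft_force: [2.6, 0.3, -0.4]
opening: 0.0108
grip_force: 24.3
```

```bash
python3 -m jog '[{"rot":[0,0,0],"slide":[0,-6.1,5.2],"jaw":8},{"rot":[0,0,0],"slide":[0,-5.8,5.4],"jaw":8},{"rot":[0,0,0],"slide":[0,-5.6,5.7],"jaw":8},{"rot":[0,0,0],"slide":[0,-5.4,5.9],"jaw":8},{"rot":[0,0,0],"slide":[0,-5.1,6.1],"jaw":8}]'
python3 -m jog '[{"rot":[0,0,0],"slide":[0,-4.9,6.3],"jaw":8},{"rot":[0,0,0],"slide":[0,-4.6,6.5],"jaw":8},{"rot":[0,0,0],"slide":[0,-4.4,6.7],"jaw":8},{"rot":[0,0,0],"slide":[0,-4.1,6.9],"jaw":8}]'
python3 -m jog '[{"rot":[0,0,0],"slide":[0,-3.8,7],"jaw":8},{"rot":[0,0,0],"slide":[0,-3.5,7.2],"jaw":8},{"rot":[0,0,0],"slide":[0,-3.2,7.3],"jaw":8},{"rot":[0,0,0],"slide":[0,0,0],"jaw":8}]'
cat >ang.py <<'E'
from kin import *;from station import env
s=env.get_state();M=Rq(s["ee_rot"]).as_matrix();p=np.array(s["position"])
h=np.radians(6);H=np.c_[[np.cos(h),np.sin(h),0],[-np.sin(h),np.cos(h),0],[0,0,1]];hinge=np.array([.5895,.0405,.079])+H@[.098,0,-.0025]
for k in(.014,.0115):
    r=H.T@(p-M[:,2]*k-hinge);print("bar rel hinge",r,"ang",np.arctan2(r[2],-r[0])-.2351,"rad",np.hypot(r[0],r[2]))
E
python3 ang.py
```

```text
clock: 25.35
position: [0.5329, 0.0324, 0.1889]
ee_rot: [0.0, 0.669, 0.743, -0.001]
ft_force: [1.2, -0.2, 0.6]
opening: 0.011
grip_force: 24.4
clock: 25.75
position: [0.5157, 0.0305, 0.1627]
ee_rot: [0.001, 0.669, 0.743, -0.0]
ft_force: [3.3, 0.7, -0.4]
opening: 0.0105
grip_force: 24.4
clock: 26.15
position: [0.5054, 0.0294, 0.1407]
ee_rot: [0.001, 0.669, 0.743, -0.0]
ft_force: [6.4, 1.5, -4.4]
opening: 0.011
grip_force: 24.4
bar rel hinge [-0.18278977 -0.00218601  0.07817794] ang 0.1690495988287947 rad 0.19880616601767287
bar rel hinge [-0.1827882  -0.00218982  0.07567795] ang 0.15743374899238358 rad 0.19783497160321714
```

```bash
python3 -m jog '[{"rot":[0,0,0],"slide":[0,-1.5,7.4],"jaw":8},{"rot":[0,0,0],"slide":[0,-2,7.5],"jaw":8},{"rot":[0,0,0],"slide":[0,0,0],"jaw":8}]'
python3 -m jog '[{"rot":[0,0,0],"slide":[0,-1,4],"jaw":8},{"rot":[0,0,0],"slide":[0,-0.5,3],"jaw":8},{"rot":[0,0,0],"slide":[0,0,0],"jaw":8}]' 50
python3 ang.py
```

```text
clock: 26.45
position: [0.5006, 0.029, 0.1257]
ee_rot: [-0.0, 0.669, 0.743, -0.001]
ft_force: [4.8, -0.7, -6.3]
opening: 0.0108
grip_force: 24.3
clock: 26.75
position: [0.4989, 0.0288, 0.1192]
ee_rot: [-0.0, 0.669, 0.743, -0.001]
ft_force: [3.1, -0.6, -2.8]
opening: 0.0095
grip_force: 48.6
bar rel hinge [-0.18924114 -0.00214839  0.05667348] ang 0.055877444936270976 rad 0.19754517001324665
bar rel hinge [-0.18924772 -0.00215211  0.05417349] ang 0.04370138261360548 rad 0.19684883982933568
```

```bash
python3 -m jog '[{"rot":[0,0,0],"slide":[0,-0.4,2],"jaw":8},{"rot":[0,0,0],"slide":[0,-0.4,2],"jaw":8},{"rot":[0,0,0],"slide":[0,0,0],"jaw":8}]' 
python3 -m jog '[{"rot":[0,0,0],"slide":[0,-0.4,2],"jaw":8},{"rot":[0,0,0],"slide":[0,-0.4,2],"jaw":8},{"rot":[0,0,0],"slide":[0,0,0],"jaw":8}]' 
python3 ang.py
```

```text
clock: 27.05
position: [0.4985, 0.0287, 0.1169]
ee_rot: [-0.0, 0.669, 0.743, -0.001]
ft_force: [0.8, -0.4, 10.7]
opening: 0.0095
grip_force: 50.7
clock: 27.35
position: [0.4984, 0.0287, 0.1162]
ee_rot: [0.001, 0.669, 0.743, -0.0]
ft_force: [-4.6, 1.3, 37.4]
opening: 0.0097
grip_force: 53.4
bar rel hinge [-0.18981325 -0.00219708  0.05367923] ang 0.04050348679469731 rad 0.19725751839876493
bar rel hinge [-0.18981089 -0.00220336  0.05117924] ang 0.028269565354211518 rad 0.19658964305634521
```

```bash
python3 -m jog '[{"rot":[0,0,0],"slide":[0,0.6,-3],"jaw":8},{"rot":[0,0,0],"slide":[0,0,0],"jaw":8}]' 
python3 -m jog '[{"rot":[0,0,0],"slide":[0,0,0],"jaw":20},{"rot":[0,0,0],"slide":[0,0,0],"jaw":26},{"rot":[0,0,0],"slide":[0,0,0],"jaw":26},{"rot":[0,0,0],"slide":[0,0,-15],"jaw":26},{"rot":[0,0,0],"slide":[0,0,-25],"jaw":26},{"rot":[0,0,0],"slide":[0,0,-30],"jaw":26},{"rot":[0,0,0],"slide":[0,0,-30],"jaw":26},{"rot":[0,0,0],"slide":[0,0,0],"jaw":26}]'
python3 - <<'E'
from kin import *
s,c=wrist("w8");g=cv2.cvtColor(c["img"],cv2.COLOR_RGB2GRAY)
h=np.radians(6);H=np.c_[[np.cos(h),np.sin(h),0],[-np.sin(h),np.cos(h),0],[0,0,1]];hinge=np.array([.5895,.0405,.079])+H@[.098,0,-.0025]
for t in(0,.04,.08):
    B=hinge+H@(np.array([-np.cos(t+.2351),0,np.sin(t+.2351)])*.1974);print(t,B.round(4),[proj(c,B+H@[0,y,0]).round(1).tolist() for y in(-.044,0,.044)])
u,v=proj(c,B+H@[0,.03,0]).round().astype(int);print(u,v);print(g[v,u-24:u+25]);u,v=proj(c,B).round().astype(int);print(v,g[v-80:v+60:3,u])
E
```

```text
clock: 27.55
position: [0.4984, 0.0287, 0.1167]
ee_rot: [0.001, 0.669, 0.743, -0.001]
ft_force: [0.0, 0.1, 18.2]
opening: 0.0096
grip_force: 51.5
clock: 28.35
position: [0.5002, 0.0287, 0.2175]
ee_rot: [0.002, 0.669, 0.743, 0.0]
ft_force: [0.7, 0.4, -0.7]
opening: 0.0259
grip_force: 0.0
0 [0.496  0.0307 0.1225] [[248.9, 235.2], [248.7, 191.6], [248.4, 143.0]]
0.04 [0.498  0.0309 0.1301] [[250.9, 238.9], [250.8, 194.1], [250.6, 144.1]]
0.08 [0.5003 0.0311 0.1377] [[253.4, 242.7], [253.4, 196.8], [253.4, 145.3]]
253 162
[ 28  27  27  23  30  29  29  22  18  19  31  65 134 193 206 194 146  61
   9  11   8  11   7  13   5   7   4  11  17  47  93 166 217 218 188 161
 137 131 134 139 167 211 218 201 144 106 103  99 101]
197 [115 112 109 112 114 112 114  65  10  13  12  14  16   7   9   5   6  18
  27  32  30  26  32  32  33  34  32  31  32  32  30  32  30  31  33  32
  29  26  30  26  26  26 154 207 204 206 190]
```

The wrist image alone doesn't settle the angle, so I'll probe the bar's top with closed fingertips. It should be at z = 0.1285 if shut and about 0.144 if on the catch. The same move presses it down.

```bash
python3 -m jog '[{"rot":[0,0,0],"slide":[0,-3,20],"jaw":0},{"rot":[0,0,0],"slide":[0,0,20],"jaw":0},{"rot":[0,0,0],"slide":[0,0,15],"jaw":0},{"rot":[0,0,0],"slide":[0,0,10],"jaw":0},{"rot":[0,0,0],"slide":[0,0,4],"jaw":0},{"rot":[0,0,0],"slide":[0,0,0],"jaw":0}]' 
python3 -m jog '[{"rot":[0,0,0],"slide":[0,0,3],"jaw":0},{"rot":[0,0,0],"slide":[0,0,3],"jaw":0},{"rot":[0,0,0],"slide":[0,0,2],"jaw":0},{"rot":[0,0,0],"slide":[0,0,0],"jaw":0}]'
python3 -m jog '[{"rot":[0,0,0],"slide":[0,0,2],"jaw":0},{"rot":[0,0,0],"slide":[0,0,2],"jaw":0},{"rot":[0,0,0],"slide":[0,0,0],"jaw":0}]'
```

```text
clock: 29.0
position: [0.4947, 0.0286, 0.1447]
ee_rot: [-0.001, 0.669, 0.743, -0.002]
ft_force: [0.0, 0.5, 0.2]
opening: -0.0002
grip_force: 0.0
clock: 29.4
position: [0.4954, 0.0285, 0.1377]
ee_rot: [-0.0, 0.669, 0.743, -0.001]
ft_force: [-0.3, -0.5, -0.2]
opening: 0.0003
grip_force: 0.0
clock: 29.7
position: [0.4953, 0.0285, 0.1335]
ee_rot: [-0.0, 0.669, 0.743, -0.001]
ft_force: [-0.1, -0.6, -0.4]
opening: 0.0002
grip_force: 0.0
```

```bash
python3 -m jog '[{"rot":[0,0,0],"slide":[0,0,1.5],"jaw":0},{"rot":[0,0,0],"slide":[0,0,1.5],"jaw":0},{"rot":[0,0,0],"slide":[0,0,0],"jaw":0}]'|grep -E "pos|ft"
python3 -m jog '[{"rot":[0,0,0],"slide":[0,0,1],"jaw":0},{"rot":[0,0,0],"slide":[0,0,0],"jaw":0}]'|grep -E "pos|ft"
python3 -m jog '[{"rot":[0,0,0],"slide":[0,0,1],"jaw":0},{"rot":[0,0,0],"slide":[0,0,0],"jaw":0}]'|grep -E "pos|ft"
python3 -m jog '[{"rot":[0,0,0],"slide":[0,0,1],"jaw":0},{"rot":[0,0,0],"slide":[0,0,0],"jaw":0}]'|grep -E "pos|ft"
```

```text
position: [0.4953, 0.0285, 0.1305]
ft_force: [0.5, 0.1, 0.3]
position: [0.4954, 0.0285, 0.1296]
ft_force: [-0.6, -0.8, 0.1]
position: [0.4954, 0.0284, 0.1286]
ft_force: [-0.0, 0.1, -0.0]
position: [0.4955, 0.0284, 0.1283]
ft_force: [-1.8, 0.1, 5.5]
```

Contact came at z = 0.1284, which is the shut height. I'll press a little further, back off and check the block and hood.

```bash
python3 -m jog '[{"rot":[0,0,0],"slide":[0,0,1],"jaw":0},{"rot":[0,0,0],"slide":[0,0,1],"jaw":0},{"rot":[0,0,0],"slide":[0,0,0],"jaw":0}]'|grep -E "pos|ft"
python3 -m jog '[{"rot":[0,0,0],"slide":[0,0,-10],"jaw":0},{"rot":[0,0,0],"slide":[0,0,-25],"jaw":0},{"rot":[0,0,0],"slide":[0,0,-35],"jaw":0},{"rot":[0,0,0],"slide":[0,0,-35],"jaw":0},{"rot":[0,0,0],"slide":[0,-20,-30],"jaw":0},{"rot":[0,0,0],"slide":[0,-20,0],"jaw":0},{"rot":[0,0,0],"slide":[0,0,0],"jaw":0},{"rot":[0,0,0],"slide":[0,0,0],"jaw":0}]'
python3 - <<'E'
from station import env
print(env.job_done())
E
```

```text
position: [0.4956, 0.0284, 0.1278]
ft_force: [-3.6, 0.4, 18.0]
clock: 31.7
position: [0.456, 0.0245, 0.2608]
ee_rot: [0.0, 0.669, 0.743, -0.001]
ft_force: [-0.1, -0.3, 0.2]
opening: 0.0003
grip_force: 0.0
the job is handed in; nothing more can be done
None
```

I handed the job in at 31.7 s; no verdict came back. The block was lowered onto the plate over both pins and let go, with the hood still at about 0.93 rad. The hood was then pressed shut past its catch, with the bar's top measured at 0.1284 m against 0.1285 m when shut, and the arm was clear at hand-in.

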